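Show the sensor module under the bench magnifier

ROBOT

A 7-joint arm with a two-finger parallel gripper is mounted at the origin on the work surface. World frame = base frame: x ahead of the robot, y to its left, z up, the work surface at z = 0. Lengths are in m, angles in rad, forces in N, time in s.
With the tool pointing down it reaches from about 0.4 to 0.85 m from the base axis. Payload 10.4 kg.
Tool frame: the origin (TCP) lies at the very end of the fingers, on their centre line; the grasp point (between the pads) lies 19 mm behind it; z points along the fingers, x is the direction in which the jaws open and shut, and the axes are right-handed (so a half turn about z gives the same grasp; the last joint's range is limited). The gripper opens to 85 mm and grips with 20 to 120 N. Pads are 22 mm wide; open, the fingers measure 114 mm over their backs; the gripper's body (76 mm by 85 mm) begins 54 mm behind the grasp point. The pads swing forward as they close: fully open they stand 13 mm farther back than shut.
Start: joints at [1.268, 0.332, -0.065, 1.46, 0.022, 1.35, -0.088], TCP at [0.173, -0.601, 0.231] pointing down, gripper open.
Joint ranges: [-2.6, 2.6], [-0.5, 2.12], [-1.47, 1.34], [0.16, 2.42], [-1.27, 4.41], [0.06, 2.06], [-2.6, 2.6]. Speed limits (rad/s): [2.22, 2.22, 2.79, 2.79, 3.14, 3.14, 3.14].

INTERFACE

Orientations are given as a unit quaternion [x, y, z, w].
In Python, from plant import monitor, imaging, order gives the robot as it stands. The module is installed in compiled form; this text tells all that it offers.
- The arm moves only by the tool apply_moves, never from a script. Its argument "commands" is text: rows parted by semicolons, each of 5 numbers parted by spaces: the shift along the tool's x, y, z in m, then the turn about the tool's z in degrees, then the opening, from 0 (shut) to 1 (fully open). A call has 1 to 12 rows; each row shifts and turns the pose as measured when the row begins, along the tool's axes as they then stand; what a row does not reach is not made up. A row lasts 1/10 s, in which the tool goes at most 50 mm and 8.59 degrees, less where a joint would pass 70% of its speed; a pose out of reach is approached as far as the arm can. A call is refused whole if a number of a shift passes 0.05 or a number of a turn 8.59, either way. A call with a gripper value outside its range is refused whole. The fingers move at their own pace and stop on an object; "squeeze" is the grip in N (left out, the last holds). Time passes only in rows, so rows that do not move let the fingers close. It gives the time, the measured TCP pose, the force and the opening at its end, in the units of the state.
- monitor.state(): the state, without advancing time (a new reading comes with each control period).
- imaging.get_image(name): name is "scene" or "top" or "wrist"; returns (picture, depth): 480x640x3 uint8, red, green, blue; 480x640 float32, m along the optical axis (not along the pixel's ray), 0 where there is no reading.
- imaging.camera_params(name): a dict with "vertical_fov" (degrees; the focal length in pixels is half the picture's height over the tangent of half this angle, whatever the lens; pixels are square), "cx", "cy" (the principal point, pixels), "R" (3x3) and "t" (3): a world point X has camera coordinates R X + t. Camera axes: x right, y down, z forward; pixel columns grow to the right and rows downward; lengths in m; the calibration is good to about 2 mm. A picture is of the moment at which its call begins: read the wrist's pose just before it. camera_params takes no time and is no camera call; for the wrist camera it gives the pose at the moment of the call.
- order.finish_job(): hands the job in, once; it reports no verdict.
The state is a dict: "time_s": time; "joints": joint angles; "joint_velocities": joint speeds; "effort": joint torques, N m; "eef_pos": TCP position; "ee_rot": TCP orientation; "wrist_force": force on the tool from outside, world axes, zero at the start; "torque": the same for the moment, N m; "grip_width": finger opening in m.
Only numpy, scipy, OpenCV 4.12 (cv2) and the standard library are available. Lean on these libraries where they do the work, as an engineer would, in place of code of your own. Each camera call takes 0.05 s, during which the arm holds its last target.

TASK

Turn the black knob of the fixture anticlockwise until it clicks over and its orange catch swings clear, then take the white sensor module out of its nest and show it to the colleague at the bench magnifier: centre of its front (display side) 12 cm in front of the lens and on the lens axis, front facing the lens squarely, right way up. Finish while still holding it there, still, in the air: do not put it down or let go. Do not bump the magnifier and leave the jar, the blue bottle and the orange reel where they stand.

Things in the scene. Friction and masses are not known exactly. Their poses are not given: they have to be found in the camera images.
- fixture: steel holding fixture, fixed to the bench; origin on the bench under the middle of the nest, axes level, z up. Plate 76 mm (x) by 205 mm (y, from -150 to +54), 8 mm thick. The nest is bordered by aluminium strips 4 mm high (top at z = 12 mm) with 1 mm clearance round the module's foot. The knob's axis stands at x = 0, y = -100 mm.
- knob_grip (a point): grip point of the black knob, on its vertical axis, 44 mm above the bench. The grip is a bar 14 mm thick, 44 mm long, its top 54.5 mm and its lower end 21.5 mm above the bench. At joint value 0 the bar and the orange catch run along the fixture's y axis (bar thickness along x); this frame turns with the knob. The catch (a tongue 13 mm wide reaching 72 mm from the axis, 13.5 to 18 mm above the bench) lies over the module's foot at 0 and blocks it from being lifted.
- knob (a joint): angle of the knob, rad: 0 locked, grows anticlockwise seen from above, stop at 1.2. A sprung detent resists with up to 0.2 N m, crest at 0.6; past it the knob snaps on by itself to 1.2 and stays there, catch clear.
- module: loose white sensor module, 60 to 130 g, standing upright in the nest, axes parallel to the fixture's at the start; origin at the centre of its underside (8 mm above the bench at the start), z up. Aluminium foot 20 (x) by 80 (y) by 4 mm, on it the case 20 (x) by 44 (y), reaching from 4 to 90 mm above the origin. The front with the black display looks to its +x. Grip it across its 44 mm width (y), near the top.
- module_face (a point): centre of the module's front: 10 mm in +x and 47 mm in +z from the module's origin; same axes as the module.
- magnifier: head of the bench magnifier: clear lens of 94 mm in a white ring of 110 mm outer diameter, on a post; origin at the lens centre, 250 to 300 mm above the bench. Its x axis is the lens axis, +x pointing away from the robot and 25 degrees upward, y is level; the place to show things is at x = -120 mm, y = z = 0 in this frame, and when shown squarely and right way up the module's axes are parallel to these.
- stand: foot of the magnifier, fixed: white disc of 140 mm diameter, 22 mm high, with a 20 mm black column up to 170 mm; origin on the bench under its centre. The lens stands 65 mm in front of it (its -x).
- jar: loose glass jar with grey cap, 60 mm diameter, 85 mm high, origin at the centre of its underside; to be left alone.
- flux: loose blue bottle with red cap, 40 mm diameter, 100 mm high, origin at the centre of its underside; to be left alone.
- reel: loose orange reel standing on its flange, 60 mm diameter, 40 mm high, origin at the centre of its underside; to be left alone.

How it is judged:
By the outcome, as a careful person would: the job done as asked, in the order asked, and still so for the second after the job is handed in, while the arm keeps its last pose, push and grip.
It also fails if it takes over 56 s, if anything falls off the work surface, if the arm or the gripper's body presses on something with over 40 N, if the wrist force passes 120 N, or if a joint passes its speed limit or range.

## Working session

There is one attempt and no reset: what is moved stays moved. The work goes in short steps, Python scripts to look and compute and a tool call to move; the robot and the scene stay as the last step left them, time stands still between calls to the robot, and variables do not carry over. Pictures are saved under pics/ and viewed, and the job is handed in when it is done.

Besides the shell and the picture viewer there is one more tool, called after "Call:" in YAML: its name, and indented under it one key for each argument. apply_moves: Moves the arm, as the interface text tells. Its arguments: {"type":"object","properties":{"commands":{"type":"string"},"squeeze":{"type":"number"}},"required":["commands"]}

```bash
mkdir -p pics
cat > h.py <<'E'
import numpy as np,cv2
from plant import monitor,imaging,order
from scipy.spatial.transform import Rotation as Ro
def cam(n):
    p=imaging.camera_params(n); f=240/np.tan(np.radians(p['vertical_fov']/2))
    return f,p['cx'],p['cy'],np.array(p['R']),np.array(p['t'])
def shot(n,fn):
    c=cam(n); im,d=imaging.get_image(n); cv2.imwrite('pics/'+fn+'.png',im[:,:,::-1]); np.savez('pics/'+fn+'.npz',im=im,d=d,f=c[0],cx=c[1],cy=c[2],R=c[3],t=c[4]); return im,d,c
def load(fn):
    z=np.load('pics/'+fn+'.npz'); return z['im'],z['d'],(float(z['f']),float(z['cx']),float(z['cy']),z['R'],z['t'])
def pts(d,c):
    f,cx,cy,R,t=c; v,u=np.mgrid[:480,:640]
    P=np.stack([(u-cx)/f*d,(v-cy)/f*d,d],-1)
    return (P-t)@R
def ray(u,v,c,z):
    f,cx,cy,R,t=c; r=R.T@np.array([(u-cx)/f,(v-cy)/f,1]); o=-R.T@t
    return o+r*(z-o[2])/r[2]
def proj(X,c):
    f,cx,cy,R,t=c; p=R@np.array(X)+t; return cx+f*p[0]/p[2],cy+f*p[1]/p[2]
def st():
    s=monitor.state(); print({k:np.round(v,4).tolist() for k,v in s.items() if k in('time_s','joints','eef_pos','ee_rot','wrist_force','grip_width')}); return s
E
python3 - <<'E'
from h import *
s=st(); print(Ro.from_quat(s['ee_rot']).as_matrix().round(3))
for n in('scene','top','wrist'):
    im,d,c=shot(n,n+'0'); print(n,c[0],(-c[3].T@c[4]).round(3),c[3].round(3).tolist(),(d>0).mean())
E
```

```text
{'time_s': 0.0, 'joints': [1.2684, 0.3329, -0.0647, 1.461, 0.0216, 1.3499, -0.0885], 'eef_pos': [0.1725, -0.6003, 0.2305], 'ee_rot': [0.7988, -0.6016, -0.0006, -0.0004], 'wrist_force': [0.7436, -0.9006, -0.0469], 'grip_width': 0.0858}
[[ 0.276 -0.961 -0.   ]
 [-0.961 -0.276  0.001]
 [-0.001  0.    -1.   ]]
scene 519.275365823573 [1.411 0.258 0.807] [[-0.238, 0.971, -0.01], [0.587, 0.135, -0.798], [-0.774, -0.196, -0.602]] 0.9901822916666667
top 470.6252780691629 [0.5   0.078 1.312] [[0.008, -0.999, 0.033], [-0.998, -0.01, -0.062], [0.062, -0.032, -0.998]] 0.99603515625
wrist 378.35624203411595 [ 0.246 -0.579  0.373] [[0.276, -0.961, -0.0], [-0.917, -0.263, 0.299], [-0.288, -0.082, -0.954]] 0.9959733072916667
```

View pics/scene0.png

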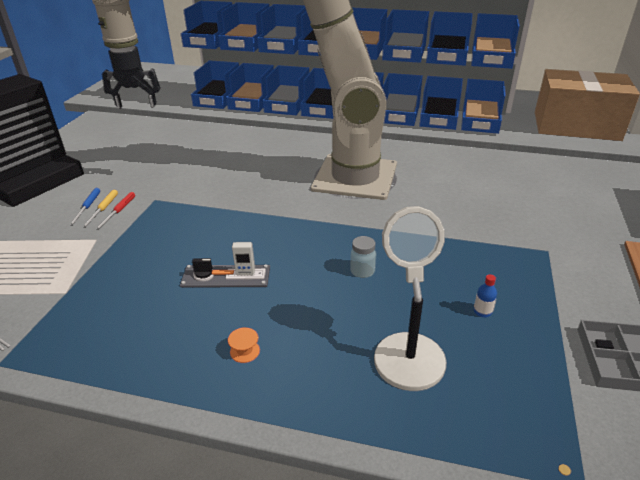

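View pics/top0.png

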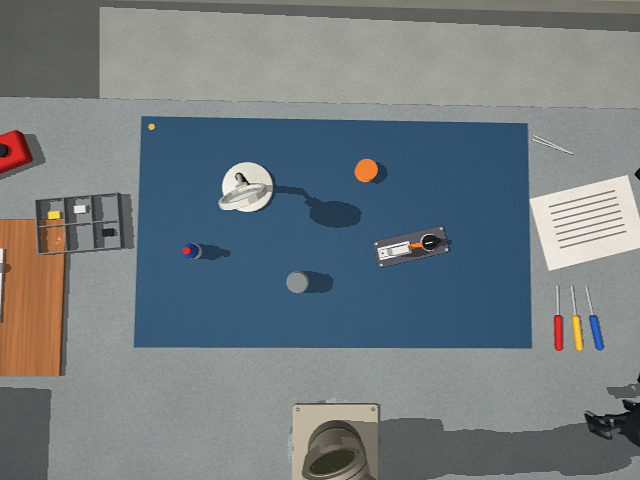

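View pics/wrist0.png

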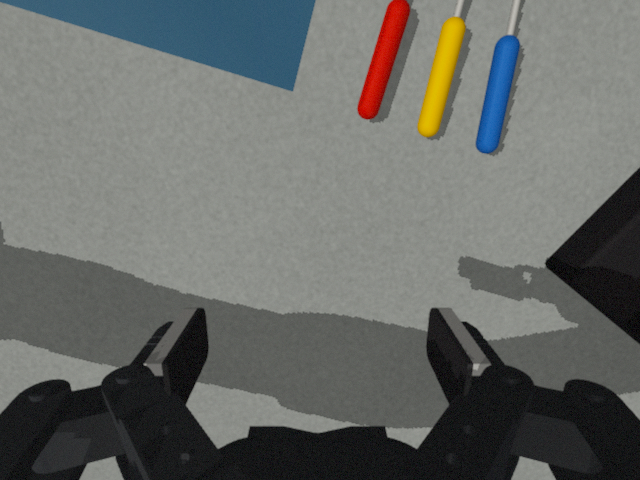

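The scene view shows the fixture at about (225,270), with the knob at (203,267) and the module at (243,260). The magnifier ring is at (414,238). In the top view the plate is around (412,246) and the ring around (245,195). The wrist sees only the open bench.

Run:
```python
from h import *
a,_,_=load('top0'); b,_,_=load('scene0')
A=cv2.resize(a[215:280,365:460],None,fx=5,fy=5,interpolation=cv2.INTER_CUBIC)
B=cv2.resize(a[155:220,205:300],None,fx=5,fy=5,interpolation=cv2.INTER_CUBIC)
cv2.imwrite('pics/c1.png',np.vstack([A,B])[:,:,::-1])
C=cv2.resize(b[230:300,170:280],None,fx=5,fy=5,interpolation=cv2.INTER_CUBIC)
cv2.imwrite('pics/c2.png',C[:,:,::-1])
for n in('top','scene'):
    im,d,c=load(n+'0'); P=pts(d,c)
    for nm,(u,v) in dict(top=dict(jar=(297,282),flux=(188,251),reel=(366,170),mat=(320,140),mat2=(500,320)),scene=dict(jar=(363,243),mat=(150,300),reel=(243,338),flux=(490,280)))[n].items(): print(n,nm,P[v,u].round(3))
im,d,c=load('top0');P=pts(d,c)
m=(P[...,2]>0.18)&(P[...,0]>0.35)
print(m.sum(),P[m].min(0),P[m].max(0))
im,d,c=load('scene0');P=pts(d,c)
m=(P[...,2]>0.18)&(P[...,0]>0.45)&(P[...,0]<.95)&(abs(P[...,1])<.5)
print(m.sum(),P[m].min(0),P[m].max(0)); v,u=np.where(m);print(u.min(),u.max(),v.min(),v.max())
```

```text
top jar [0.447 0.105 0.084]
top flux [0.525 0.385 0.096]
top reel [ 0.753 -0.08   0.036]
top mat [ 0.845  0.046 -0.004]
top mat2 [ 0.341 -0.464 -0.006]
scene jar [0.449 0.106 0.082]
scene mat [ 0.66  -0.346 -0.003]
scene reel [ 0.755 -0.079  0.038]
scene flux [0.536 0.389 0.097]
2118 [0.50033483 0.07786043 0.18049966] [0.70981547 0.27718355 1.31243873]
3354 [0.61401151 0.17202757 0.18035924] [0.71533123 0.28003136 0.31363312]
382 443 206 297
```

View pics/c1.png

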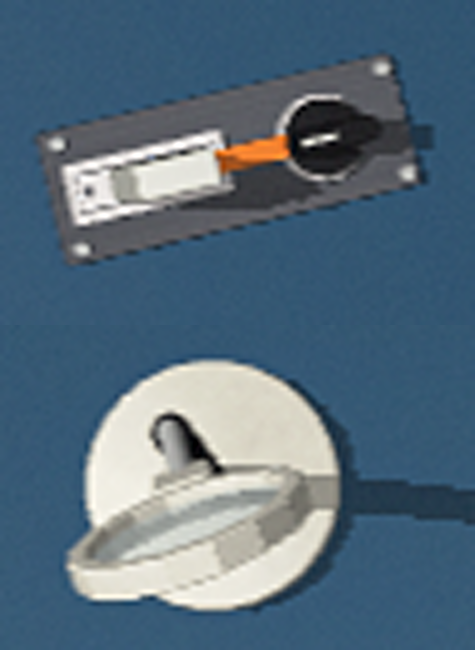

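View pics/c2.png

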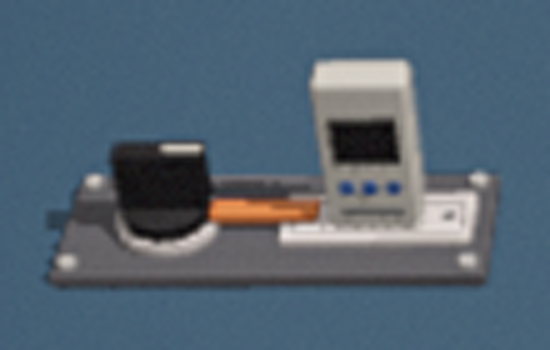

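The plate is seen clearly, with the catch over the foot. The module's display looks towards +x, and the lens ring lies in front of its post. Next I measure the plate, stand and ring.

```bash
cat > m1.py <<'E'
from h import *
im,d,c=load('top0'); hsv=cv2.cvtColor(im,cv2.COLOR_RGB2HSV)
roi=np.zeros((480,640),np.uint8); roi[218:275,368:456]=1
m=((hsv[...,1]<110)&(roi>0)).astype(np.uint8)
# plate: low sat
cnt,_=cv2.findContours(m,cv2.RETR_EXTERNAL,cv2.CHAIN_APPROX_NONE); k=max(cnt,key=cv2.contourArea)
box=cv2.boxPoints(cv2.minAreaRect(k)); B=np.array([ray(u,v,c,.008) for u,v in box])
print(box.round(1).tolist(),B[:,:2].round(4).tolist(),[np.linalg.norm(B[i]-B[i-1]).round(4) for i in range(4)])
# blue offset check: stand disc at z=.022
for n in('top0','scene0'):
    im,d,c=load(n); P=pts(d,c)
    q=(P[...,2]>.012)&(P[...,2]<.03)&(P[...,0]>.5)&(P[...,0]<.9)&(P[...,1]>.1)&(P[...,1]<.4)&(im.min(-1)>130)
    X=P[q]; (cc,r)=cv2.minEnclosingCircle(X[:,:2].astype(np.float32)); print(n,'stand',np.round(cc,4),r,q.sum(),np.median(X[:,2]))
# ring from scene
im,d,c=load('scene0'); P=pts(d,c)
q=(P[...,2]>.2)&(P[...,0]>.55)&(P[...,0]<.8)&(P[...,1]>.1)&(P[...,1]<.35)
for it in range(1):
    X=P[q]; m0=X.mean(0); U,S,V=np.linalg.svd(X-m0,full_matrices=False); print('ring all',m0.round(4),S.round(3),V[2].round(3),len(X))
cv2.imwrite('pics/ringm.png',cv2.resize((q[195:310,370:460]*255).astype(np.uint8),None,fx=4,fy=4))
A=cv2.resize(im[195:310,370:460],None,fx=5,fy=5,interpolation=cv2.INTER_CUBIC); cv2.imwrite('pics/c3.png',A[:,:,::-1])
E
python3 m1.py
```

```text
[[371.20001220703125, 241.39999389648438], [443.0, 224.6999969482422], [449.29998779296875, 251.5], [377.3999938964844, 268.20001220703125]] [[0.5579, -0.0982], [0.6066, -0.3005], [0.5316, -0.3175], [0.4835, -0.1156]] [np.float64(0.0764), np.float64(0.2081), np.float64(0.0769), np.float64(0.2075)]
top0 stand [0.7064 0.2476] 0.06935779005289078 925 0.01594346938634761
scene0 stand [0.6513 0.3021] 0.14733421802520752 2677 0.016607149541454525
ring all [0.6512 0.2266 0.2594] [1.728 1.556 0.197] [0.84  0.311 0.444] 3181
```

View pics/c3.png

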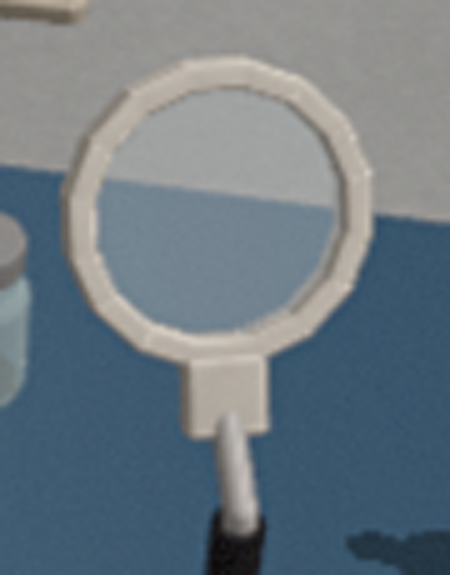

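View pics/ringm.png

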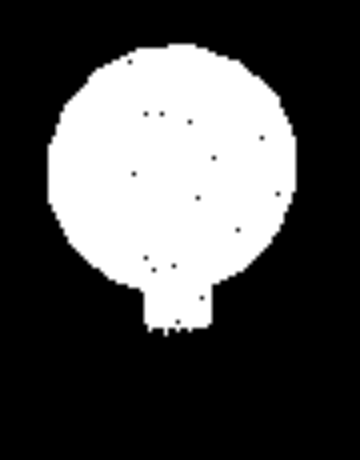

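```bash
cat > m2.py <<'E'
from h import *
import sys
im,d,c=load('scene0'); P=pts(d,c)
q=((P[...,2]>.2)&(P[...,0]>.55)&(P[...,0]<.8)&(P[...,1]>.1)&(P[...,1]<.35)).astype(np.uint8)
q[262:]=0  # cut tab
q=cv2.morphologyEx(q,cv2.MORPH_CLOSE,np.ones((3,3),np.uint8))
k=max(cv2.findContours(q,cv2.RETR_EXTERNAL,cv2.CHAIN_APPROX_NONE)[0],key=cv2.contourArea)[:,0]
k=k[k[:,1]<260]; e=cv2.fitEllipse(k.astype(np.float32)); print('outer ellipse',e)
g=cv2.cvtColor(im,cv2.COLOR_RGB2GRAY)
# lens interior
m=np.zeros((480,640),np.uint8); cv2.ellipse(m,(int(e[0][0]),int(e[0][1])),(int(e[1][0]*.38),int(e[1][1]*.38)),e[2],0,360,1,-1)
X=P[m>0]; X=X[abs(X[:,2]-.27)<.08]
m0=np.median(X,0); 
for _ in range(3):
    mm=X.mean(0);V=np.linalg.svd(X-mm,full_matrices=False)[2]; r=(X-mm)@V[2]; X=X[abs(r)<2.5*r.std()+1e-4]
n=V[2]*np.sign(V[2][0]); print('lens plane',mm.round(4),n.round(3),'yaw',np.degrees(np.arctan2(n[1],n[0])),'pitch',np.degrees(np.arcsin(n[2])),r.std())
f,cx,cy,R,t=c; o=-R.T@t; w=R.T@np.array([(e[0][0]-cx)/f,(e[0][1]-cy)/f,1])
L=o+w*((mm-o)@n)/(w@n); print('lens centre',L.round(4))
# points: horizontal ring spread
s=np.array([.7064,.2476]); h=s-L[:2]; print('stand dir',np.degrees(np.arctan2(h[1],h[0])),np.linalg.norm(h))
E
python3 m2.py
```

```text
outer ellipse ((412.50555419921875, 236.66539001464844), (60.327781677246094, 62.12187957763672), 53.686222076416016)
lens plane [0.6478 0.225  0.2623] [0.85  0.319 0.42 ] yaw 20.554865014248005 pitch 24.843562330208062 0.0014653958952979536
lens centre [0.6479 0.2259 0.2612]
stand dir 20.35425384145032 0.062345418998534116
```

Call:
apply_moves:
  commands: "0.05 0 0 8 1;0.05 0 0 0 1;0 0 0 0 1"

```text
time_s: 0.45
eef_pos: [0.1925, -0.6964, 0.2234]
ee_rot: [0.753, -0.658, -0.006, -0.003]
wrist_force: [-1.0, 0.9, -1.3]
grip_width: 0.0855
```

```bash
cat > plan.py <<'E'
from h import *
def plan(tx,ty,tz,yaw,n=None,op=1,rnd=4):
    s=monitor.state(); p=np.array(s['eef_pos']); R=Ro.from_quat(s['ee_rot']).as_matrix()
    y0=np.degrees(np.arctan2(R[1,0],R[0,0])); print('pos',p.round(4),'yaw',y0.round(2),'tilt',np.degrees(np.arccos(-R[2,2])).round(2),'z axis',R[:,2].round(4),'F',np.round(s['wrist_force'],1),'w',s['grip_width'],'q',np.round(s['joints'],2),'t',s['time_s'])
    D=np.array([tx,ty,tz])-p; dy=yaw-y0
    n=n or int(max(np.ceil(np.linalg.norm(D)/.045),np.ceil(abs(dy)/8.5),1)); rows=[]
    for i in range(n):
        yy=np.radians(y0+dy*i/n); a=D/n
        sx=a[0]*np.cos(yy)+a[1]*np.sin(yy); sy=a[0]*np.sin(yy)-a[1]*np.cos(yy)
        rows.append(f'{sx:.{rnd}f} {sy:.{rnd}f} {-a[2]:.{rnd}f} {-dy/n:.2f} {op}')
    print(n,';'.join(rows))
E
python3 -c "
from plan import *
plan(.557,-.2585,.25,13.5,rnd=3)"
```

```text
pos [ 0.1925 -0.6964  0.2234] yaw -82.27 tilt 0.79 z axis [-0.0048  0.0129 -0.9999] F [-1.   0.9 -1.3] w 0.08554317357611406 q [ 1.25  0.57 -0.03  1.15  0.01  1.44 -0.21] t 0.45
13 -0.030 -0.032 -0.002 -7.37 1;-0.025 -0.036 -0.002 -7.37 1;-0.020 -0.039 -0.002 -7.37 1;-0.015 -0.041 -0.002 -7.37 1;-0.010 -0.043 -0.002 -7.37 1;-0.004 -0.044 -0.002 -7.37 1;0.001 -0.044 -0.002 -7.37 1;0.007 -0.043 -0.002 -7.37 1;0.012 -0.042 -0.002 -7.37 1;0.018 -0.040 -0.002 -7.37 1;0.023 -0.038 -0.002 -7.37 1;0.027 -0.034 -0.002 -7.37 1;0.031 -0.030 -0.002 -7.37 1
```

Call:
apply_moves:
  commands: "-0.030 -0.032 -0.002 -7.4 1;-0.025 -0.036 -0.002 -7.4 1;-0.020 -0.039 -0.002 -7.4 1;-0.015 -0.041 -0.002 -7.4 1;-0.010 -0.043 -0.002 -7.4 1;-0.004 -0.044 -0.002 -7.4 1;0.001 -0.044 -0.002 -7.4 1;0.007 -0.043 -0.002 -7.4 1;0.012 -0.042 -0.002 -7.4 1;0.018 -0.040 -0.002 -7.4 1;0.023 -0.038 -0.002 -7.4 1;0 0 0 0 1"

```text
time_s: 1.65
eef_pos: [0.4994, -0.3006, 0.244]
ee_rot: [1.0, 0.022, -0.005, -0.009]
wrist_force: [-0.5, -0.4, 0.2]
grip_width: 0.0853
```

```bash
python3 -c "
from plan import *
plan(.557,-.2585,.25,13.5,rnd=3)
shot('wrist','w1')"
```

```text
pos [ 0.4994 -0.3006  0.244 ] yaw 2.53 tilt 1.16 z axis [-0.0112  0.0168 -0.9998] F [-0.5 -0.4  0.2] w 0.08530825584190983 q [ 0.86  0.28 -0.48  1.52  0.12  1.38  0.42] t 1.65
2 0.030 -0.020 -0.003 -5.48 1;0.031 -0.017 -0.003 -5.48 1
```

View pics/w1.png

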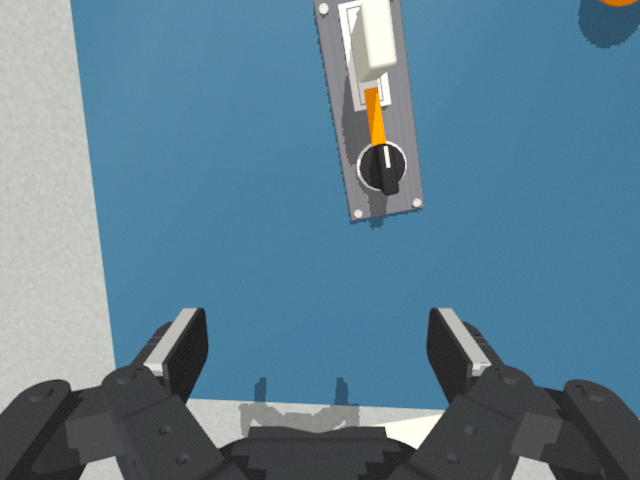

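The wrist sees the knob at (382,165), the catch still over the foot, and the plate end at rows 200–218. I'll move in for a closer look.

Call:
apply_moves:
  commands: "0.030 -0.014 0 -5.5 1;0.025 -0.012 0 -5.5 1;0 0 0 0 1;0 0 0 0 1"

```text
time_s: 2.1
eef_pos: [0.5483, -0.2767, 0.2428]
ee_rot: [0.994, 0.113, -0.007, -0.007]
wrist_force: [-0.6, -0.4, -0.3]
grip_width: 0.0855
```

```bash
python3 -c "
from plan import *
plan(.557,-.2585,.25,13.5,rnd=3)
shot('wrist','w2')"
```

```text
pos [ 0.5483 -0.2767  0.2428] yaw 12.99 tilt 1.14 z axis [-0.0154  0.0126 -0.9998] F [-0.6 -0.4 -0.3] w 0.08548580632441924 q [ 0.79  0.36 -0.51  1.43  0.17  1.41  0.5 ] t 2.1
1 0.013 -0.016 -0.007 -0.51 1
```

View pics/w2.png

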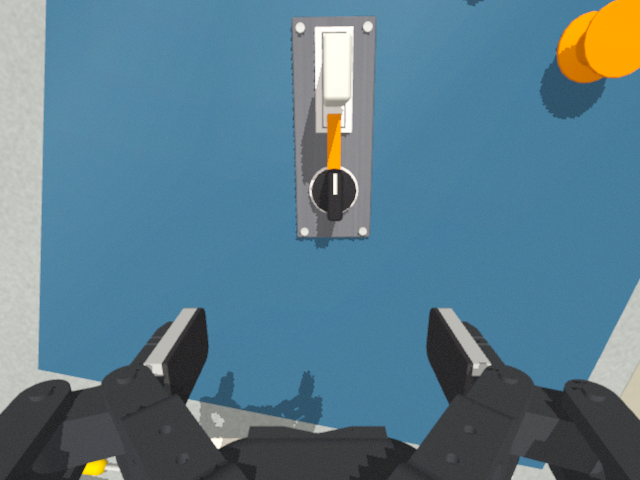

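The whole fixture is now in view. The plate corners are near (293,17), (377,17), (369,238) and (298,238), and the knob is at (334,190).

```bash
cat > m3.py <<'E'
from h import *
import sys
im,d,c=load(sys.argv[1]); hsv=cv2.cvtColor(im,cv2.COLOR_RGB2HSV)
x0,x1,y0,y1=map(int,sys.argv[2:6])
m=np.zeros((480,640),np.uint8); b=((hsv[...,0]>98)&(hsv[...,0]<112)&(hsv[...,1]>120)); m[y0:y1,x0:x1]=(~b)[y0:y1,x0:x1]
m=cv2.morphologyEx(m,cv2.MORPH_OPEN,np.ones((3,3),np.uint8))
k=max(cv2.findContours(m,cv2.RETR_EXTERNAL,cv2.CHAIN_APPROX_NONE)[0],key=cv2.contourArea)
G=np.array([ray(u,v,c,.008) for u,v in k[:,0]])[:,:2].astype(np.float32)
r=cv2.minAreaRect(G); B=cv2.boxPoints(r); print('rect',r,B.round(4).tolist())
print('px',cv2.minAreaRect(k))
e=max([B[1]-B[0],B[2]-B[1]],key=np.linalg.norm); e=e/np.linalg.norm(e); e*=np.sign(e[1]); print('yaw',np.degrees(np.arctan2(-e[0],e[1])))
C=np.array(r[0]); print('origin',C+.048*e,'knob',C-.052*e)
P=pts(d,c); q=P[(np.abs(P[...,0]-.6)<.25)&(np.abs(P[...,1]+.2)<.3)&b]; print('mat z',np.median(q[:,2]))
E
python3 m3.py w2 270 400 5 255
python3 - <<'E'
from h import *
im,d,c=load('w2')
for n,(u,v) in dict(s1=(300,28),s2=(367,27),s3=(304,232),s4=(362,231)).items(): print(n,ray(u,v,c,.009).round(4))
A=cv2.resize(im[0:250,260:410],None,fx=4,fy=4,interpolation=cv2.INTER_CUBIC); cv2.imwrite('pics/c4.png',A[:600,:,::-1]);cv2.imwrite('pics/c5.png',A[400:,:,::-1])
P=pts(d,c)
for u,v in((337,60),(335,215),(334,140),(334,175)): print(u,v,P[v,u].round(4))
E
```

```text
rect ((0.5451659560203552, -0.20640020072460175), (0.07842526584863663, 0.20832112431526184), 13.163378715515137) [[0.48330000042915344, -0.11389999836683273], [0.5307000279426575, -0.31679999828338623], [0.6071000099182129, -0.2989000082015991], [0.5595999956130981, -0.09600000083446503]]
px ((334.5, 123.5), (227.0, 87.0), 90.0)
yaw 13.163372
origin [ 0.53423499 -0.15966142] knob [ 0.55700784 -0.25703388]
mat z 1.6207999865796415e-06
s1 [ 0.4948 -0.1256  0.009 ]
s2 [ 0.5527 -0.1116  0.009 ]
s3 [ 0.5388 -0.309   0.009 ]
s4 [ 0.5968 -0.2944  0.009 ]
337 60 [ 0.5331 -0.1577  0.0971]
335 215 [ 0.5618 -0.2748  0.0536]
334 140 [ 0.5468 -0.2125  0.0174]
334 175 [ 0.5524 -0.2402  0.0545]
```

View pics/c5.png

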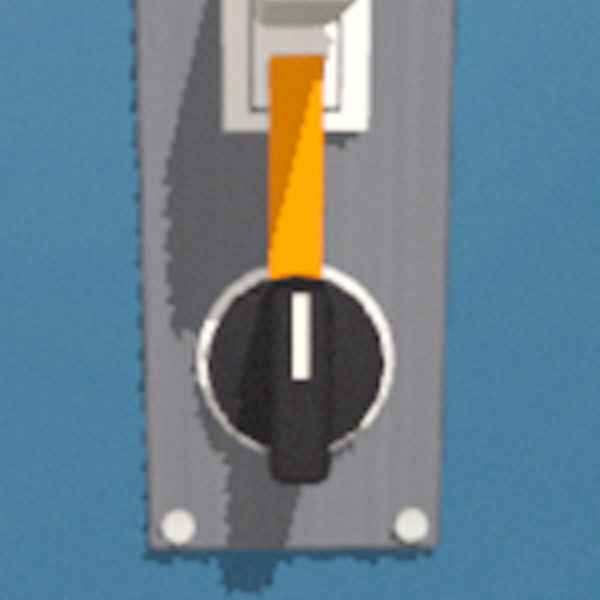

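Run:
```python
from h import *
im,d,c=load('w2'); P=pts(d,c)
print('cam',(-c[3].T@c[4]).round(3))
y=np.array([-np.sin(np.radians(13.5)),np.cos(np.radians(13.5))]); x=np.array([y[1],-y[0]])
# depth-based: bar top, module top, plate points; in coordinates along fixture axes from centre guess
O=np.array([.534,-.162])
F=np.stack([(P[...,:2]-O)@x,(P[...,:2]-O)@y,P[...,2]],-1)
roi=np.zeros(d.shape,bool); roi[5:250,270:400]=1
for nm,lo,hi in(('bar',.052,.057),('mod',.094,.102),('catch',.0165,.0195),('strip',.0105,.0135),('plate',.0065,.0095)):
    q=roi&(F[...,2]>lo)&(F[...,2]<hi)&(np.abs(F[...,0])<.06); Q=F[q]; print(nm,q.sum(),np.percentile(Q,[1,99],axis=0).round(4).tolist(),np.median(Q,0).round(4))
```

```text
cam [ 0.533 -0.204  0.386]
bar 684 [[-0.0065, -0.1201, 0.0521], [0.0061, -0.078, 0.0558]] [-0.0002 -0.0982  0.0537]
mod 1863 [[-0.0097, -0.0211, 0.0944], [0.0095, 0.0212, 0.0989]] [0.     0.0005 0.0971]
catch 675 [[-0.018, -0.107, 0.0165], [0.0154, -0.028, 0.0194]] [-0.0002 -0.0539  0.0175]
strip 1506 [[-0.0314, -0.1429, 0.0105], [0.0307, 0.0465, 0.0133]] [-0.0092 -0.019   0.0115]
plate 9219 [[-0.037, -0.1479, 0.0065], [0.0367, 0.0528, 0.0092]] [-0.0018 -0.0457  0.0075]
```

View pics/c4.png

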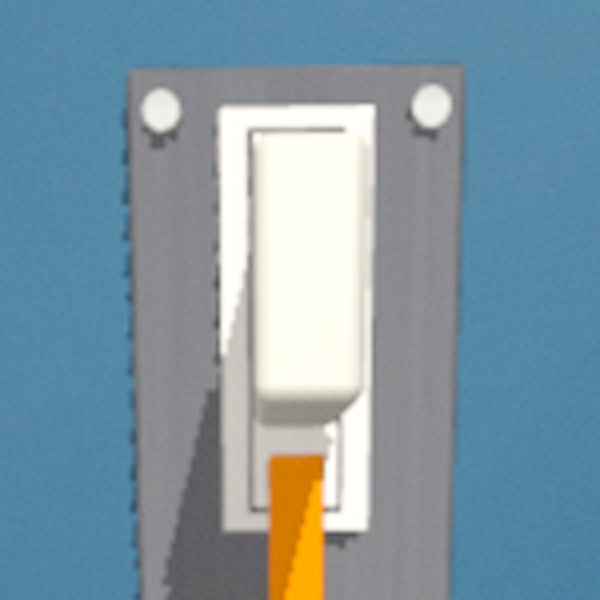

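Depth and screws agree: the fixture origin is at about (0.534, -0.162) and its yaw is 13.5°. Going down over the knob.

Call:
apply_moves:
  commands: "0.013 -0.016 0.02 -0.5 1;0 0 0.04 0 1;0 0 0.04 0 1;0 0 0.03 0 1;0 0 0.02 0 1;0 0 0 0 1"

```text
time_s: 2.75
eef_pos: [0.5491, -0.2654, 0.0895]
ee_rot: [0.994, 0.107, -0.007, -0.004]
wrist_force: [-0.4, 0.5, 0.5]
grip_width: 0.0856
```

```bash
python3 -c "
from plan import *
plan(.5573,-.259,.027,13.5,n=3)"
```

```text
pos [ 0.5491 -0.2654  0.0895] yaw 12.31 tilt 0.94 z axis [-0.015   0.0064 -0.9999] F [-0.4  0.5  0.5] w 0.0855773579389517 q [ 0.76  0.47 -0.49  1.63  0.24  1.12  0.42] t 2.75
3 0.0031 -0.0015 0.0208 -0.40 1;0.0031 -0.0015 0.0208 -0.40 1;0.0031 -0.0015 0.0208 -0.40 1
```

Call:
apply_moves:
  commands: "0.005 -0.003 0.02 -0.6 1;0.004 -0.002 0.02 -0.6 1;0.001 0 0.015 0 1;0 0 0.005 0 1;0 0 0 0 1"

```text
time_s: 3.25
eef_pos: [0.5565, -0.2644, 0.0329]
ee_rot: [0.994, 0.112, -0.006, -0.001]
wrist_force: [-0.8, 0.2, 0.9]
grip_width: 0.0856
```

```bash
python3 -c "
from plan import *
plan(.5573,-.259,.027,13.5,n=1)"
```

```text
pos [ 0.5565 -0.2644  0.0329] yaw 12.9 tilt 0.65 z axis [-0.0114  0.001  -0.9999] F [-0.8  0.2  0.9] w 0.08556449883019276 q [ 0.74  0.55 -0.48  1.65  0.29  1.02  0.39] t 3.25
1 0.0020 -0.0051 0.0059 -0.60 1
```

Call:
apply_moves:
  commands: "0.002 -0.006 0.006 -0.6 1;0 0 0 0 1"

```text
time_s: 3.45
eef_pos: [0.5575, -0.2586, 0.0283]
ee_rot: [0.993, 0.117, -0.005, -0.001]
wrist_force: [-0.0, 1.1, -0.9]
grip_width: 0.0856
```

```bash
python3 -c "
from plan import *
plan(.5573,-.259,.027,13.5,n=1)"
```

```text
pos [ 0.5575 -0.2586  0.0283] yaw 13.47 tilt 0.55 z axis [-9.6e-03 -1.0e-04 -1.0e+00] F [-0.   1.1 -0.9] w 0.08560807428799412 q [ 0.73  0.55 -0.48  1.66  0.29  1.01  0.39] t 3.45
1 -0.0003 0.0004 0.0013 -0.03 1
```

Call:
apply_moves:
  commands: "0 0 0.001 0 0;0 0 0 0 0;0 0 0 0 0;0 0 0 0 0;0 0 0 0 0;0 0 0 0 0;0 0 0 0 0;0 0 0 0 0"
  squeeze: 45

```text
time_s: 4.25
eef_pos: [0.558, -0.259, 0.0292]
ee_rot: [0.993, 0.117, -0.004, 0.0]
wrist_force: [-0.3, 0.5, 1.2]
grip_width: 0.0133
```

Call:
apply_moves:
  commands: "0 0 0 -6 0;0 0 0 -6 0;0 0 0 -6 0;0 0 0 -6 0;0 0 0 -6 0;0 0 0 -6 0"

```text
time_s: 4.85
eef_pos: [0.5581, -0.259, 0.0292]
ee_rot: [0.904, 0.428, -0.004, -0.001]
wrist_force: [-1.8, -0.1, 0.7]
grip_width: 0.0133
```

```bash
python3 -c "
from plan import *
plan(.5573,-.259,.028,82.2)"
```

```text
pos [ 0.5581 -0.259   0.0292] yaw 50.63 tilt 0.46 z axis [-0.0079 -0.0012 -1.    ] F [-1.8 -0.1  0.7] w 0.013327107167887419 q [ 0.82  0.58 -0.6   1.65  0.37  1.03  0.98] t 4.85
4 -0.0001 -0.0002 0.0003 -7.89 1;-0.0001 -0.0002 0.0003 -7.89 1;-0.0001 -0.0002 0.0003 -7.89 1;-0.0001 -0.0002 0.0003 -7.89 1
```

Call:
apply_moves:
  commands: "0 0 0 -6 0;0 0 0 -6 0;0 0 0 -6 0;0 0 0 -6 0;0 0 0 -6 0;0 0 0 -2 0;0 0 0 0 0"

```text
time_s: 5.55
eef_pos: [0.5581, -0.259, 0.0292]
ee_rot: [0.743, 0.669, -0.003, -0.003]
wrist_force: [-0.6, 1.4, 1.3]
grip_width: 0.0131
```

```bash
python3 -c "
from plan import *
plan(.5573,-.259,.028,82.2)
shot('wrist','w3');shot('scene','s3')"
```

```text
pos [ 0.5581 -0.259   0.0292] yaw 84.02 tilt 0.44 z axis [-7.6e-03  2.0e-04 -1.0e+00] F [-0.6  1.4  1.3] w 0.013087654014600195 q [ 0.9   0.61 -0.72  1.65  0.45  1.06  1.52] t 5.55
1 -0.0001 -0.0008 0.0012 1.82 1
```

View pics/w3.png

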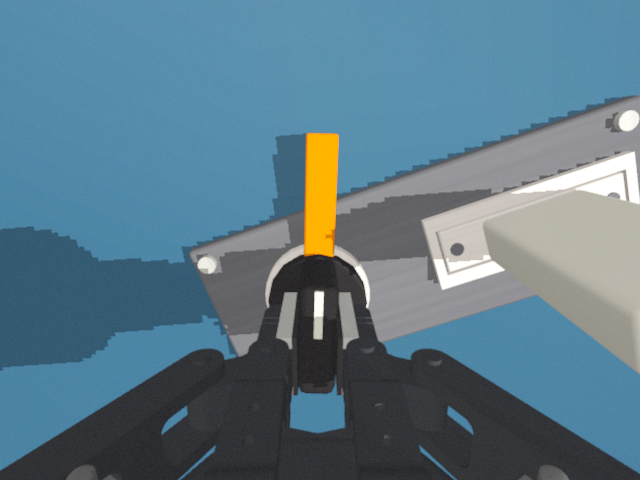

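The catch now points to (320,135), well clear of the foot, and the knob sits at its stop (tool yaw 84°). I'll release and rise.

Call:
apply_moves:
  commands: "0 0 0 0 0.5;0 0 0 0 0.5;0 0 0 0 0.5;0 0 0 0 0.5;0 0 -0.03 0 0.6;0 0 -0.04 0 1;0 0 -0.045 0 1;0 0 -0.045 0 1;0 0 0 0 1"

```text
time_s: 6.55
eef_pos: [0.5586, -0.2582, 0.1933]
ee_rot: [0.743, 0.669, -0.004, -0.004]
wrist_force: [-0.2, 0.2, -0.5]
grip_width: 0.0854
```

```bash
python3 -c "
from plan import *
plan(.534,-.1618,.18,-76.5,rnd=3)"
```

```text
pos [ 0.5586 -0.2582  0.1933] yaw 84.06 tilt 0.62 z axis [-1.080e-02  2.000e-04 -9.999e-01] F [-0.2  0.2 -0.5] w 0.08540853496265001 q [ 0.95  0.45 -0.79  1.5   0.33  1.34  1.6 ] t 6.55
19 0.005 -0.002 0.001 8.45 1;0.005 -0.003 0.001 8.45 1;0.004 -0.003 0.001 8.45 1;0.004 -0.004 0.001 8.45 1;0.003 -0.004 0.001 8.45 1;0.002 -0.005 0.001 8.45 1;0.002 -0.005 0.001 8.45 1;0.001 -0.005 0.001 8.45 1;0.000 -0.005 0.001 8.45 1;-0.001 -0.005 0.001 8.45 1;-0.001 -0.005 0.001 8.45 1;-0.002 -0.005 0.001 8.45 1;-0.003 -0.004 0.001 8.45 1;-0.003 -0.004 0.001 8.45 1;-0.004 -0.003 0.001 8.45 1;-0.004 -0.003 0.001 8.45 1;-0.005 -0.002 0.001 8.45 1;-0.005 -0.001 0.001 8.45 1;-0.005 -0.001 0.001 8.45 1
```

Call:
apply_moves:
  commands: "0.005 -0.002 0 8.5 1;0.005 -0.003 0 8.5 1;0.004 -0.003 0 8.5 1;0.004 -0.004 0 8.5 1;0.003 -0.004 0 8.5 1;0.002 -0.005 0 8.5 1;0.002 -0.005 0 8.5 1;0.001 -0.005 0 8.5 1;0 -0.005 0 8.5 1;-0.001 -0.005 0 8.5 1;-0.001 -0.005 0 8.5 1;-0.002 -0.005 0 8.5 1"

```text
time_s: 7.75
eef_pos: [0.5424, -0.1952, 0.1909]
ee_rot: [0.986, -0.168, -0.005, 0.002]
wrist_force: [0.6, 0.4, 0.1]
grip_width: 0.0855
```

Call:
apply_moves:
  commands: "-0.003 -0.004 0 8.5 1;-0.003 -0.004 0 8.5 1;-0.004 -0.003 0 8.5 1;-0.004 -0.003 0 8.5 1;-0.005 -0.002 0 8.5 1;-0.005 -0.001 0 8.5 1;0 0 0 0 1"

```text
time_s: 8.45
eef_pos: [0.5341, -0.1631, 0.1881]
ee_rot: [0.814, -0.58, -0.004, 0.005]
wrist_force: [0.6, -0.8, 0.6]
grip_width: 0.0853
```

```bash
python3 -c "
from plan import *
plan(.534,-.1618,.16,-76.5,rnd=3)"
```

```text
pos [ 0.5341 -0.1631  0.1881] yaw -70.97 tilt 0.74 z axis [-0.0126 -0.0033 -0.9999] F [ 0.6 -0.8  0.6] w 0.0853208518377222 q [ 0.59  0.26 -0.45  1.67  0.12  1.25 -1.12] t 8.45
1 -0.001 -0.000 0.028 5.53 1
```

Call:
apply_moves:
  commands: "-0.001 0 0 5.6 1;0 0 0.01 0 1;0 0 0 0 1"

```text
time_s: 8.75
eef_pos: [0.5334, -0.1626, 0.1766]
ee_rot: [0.789, -0.615, -0.004, 0.006]
wrist_force: [-0.2, -0.3, -0.3]
grip_width: 0.0854
```

```bash
python3 -c "
from plan import *
plan(.534,-.1618,.062,-76.5,rnd=4)
im,d,c=shot('wrist','w4')
P=pts(d,c);O=np.array([.534,-.162]);a=np.radians(13.5);y=np.array([-np.sin(a),np.cos(a)]);x=np.array([y[1],-y[0]])
F=np.stack([(P[...,:2]-O)@x,(P[...,:2]-O)@y,P[...,2]],-1)
for n,l,h in(('mod',.094,.102),('bar',.052,.057),('plate',.0065,.0095)):
  q=(F[...,2]>l)&(F[...,2]<h)&(abs(F[...,0])<.05)&(F[...,1]>-.16)&(F[...,1]<.06);print(n,np.percentile(F[q],[1,99],axis=0).round(4).tolist())
"
```

```text
pos [ 0.5334 -0.1626  0.1766] yaw -75.89 tilt 0.79 z axis [-0.0131 -0.004  -0.9999] F [-0.2 -0.3 -0.3] w 0.08538848491946766 q [ 0.58  0.26 -0.44  1.69  0.12  1.23 -1.21] t 8.75
3 -0.0002 -0.0003 0.0382 0.20 1;-0.0002 -0.0003 0.0382 0.20 1;-0.0002 -0.0003 0.0382 0.20 1
mod [[-0.0086, -0.0209, 0.0944], [0.0105, 0.0217, 0.0986]]
bar [[-0.0188, -0.1105, 0.0521], [0.0212, 0.0176, 0.0564]]
plate [[-0.0355, -0.1478, 0.0065], [0.0379, 0.0531, 0.0091]]
```

View pics/w4.png

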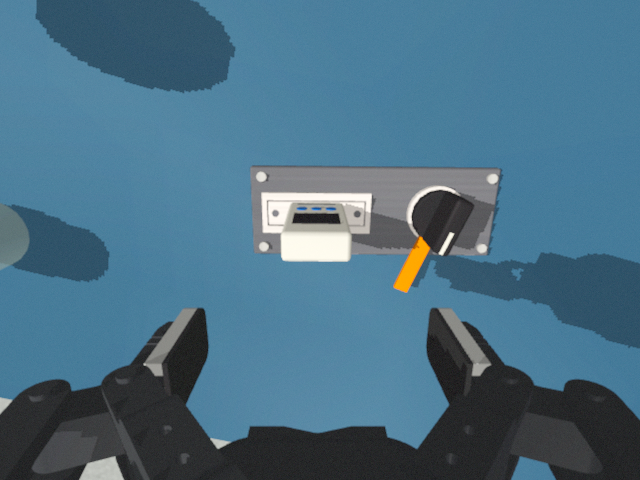

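The knob stays turned (bar at about 69° to the plate), the catch tip is at (402,288), well clear, and the module is in the nest. Descending.

Call:
apply_moves:
  commands: "0 -0.001 0.035 0.5 1;0 -0.001 0.035 0.3 1;0 -0.001 0.025 0 1;0 0 0.012 0 1;0 0 0 0 1"

```text
time_s: 9.3
eef_pos: [0.5369, -0.1639, 0.068]
ee_rot: [0.788, -0.615, -0.002, 0.005]
wrist_force: [-0.2, -0.3, -0.1]
grip_width: 0.0853
```

```bash
python3 -c "
from plan import *
plan(.5345,-.1618,.062,-76.5,rnd=4)"
```

```text
pos [ 0.5369 -0.1639  0.068 ] yaw -75.93 tilt 0.59 z axis [-0.0089 -0.0052 -0.9999] F [-0.2 -0.3 -0.1] w 0.08534515949378264 q [ 0.56  0.38 -0.42  1.79  0.19  1.02 -1.25] t 9.3
1 -0.0026 0.0018 0.0060 0.57 1
```

Call:
apply_moves:
  commands: "-0.0026 0.0018 0.006 0.6 1;0 0 0 0 1"

```text
time_s: 9.5
eef_pos: [0.5352, -0.1621, 0.0632]
ee_rot: [0.785, -0.619, -0.001, 0.004]
wrist_force: [0.1, -0.1, 0.1]
grip_width: 0.0855
```

```bash
python3 -c "
from plan import *
plan(.5345,-.1618,.062,-76.5,rnd=4)"
```

```text
pos [ 0.5352 -0.1621  0.0632] yaw -76.5 tilt 0.52 z axis [-0.0072 -0.0056 -1.    ] F [ 0.1 -0.1  0.1] w 0.08546648849725837 q [ 0.56  0.38 -0.42  1.8   0.19  1.01 -1.27] t 9.5
1 -0.0004 0.0006 0.0012 -0.00 1
```

Call:
apply_moves:
  commands: "0 0 0 0 0.4;0 0 0 0 0.4;0 0 0 0 0.4;0 0 0 0 0.3;0 0 0 0 0.3;0 0 0 0 0.3;0 0 0 0 0.3"
  squeeze: 20

```text
time_s: 10.2
eef_pos: [0.5369, -0.1623, 0.0663]
ee_rot: [0.786, -0.619, 0.001, 0.004]
wrist_force: [0.3, 0.1, -1.5]
grip_width: 0.0435
```

```bash
python3 -c "
from plan import *
plan(.5345,-.1618,.062,-76.5,rnd=4)
shot('wrist','w5');shot('scene','s5')
im,d,c=load('s5');cv2.imwrite('pics/c6.png',cv2.resize(im[200:310,150:310],None,fx=5,fy=5)[:,:,::-1])"
```

```text
pos [ 0.5369 -0.1623  0.0663] yaw -76.44 tilt 0.44 z axis [-0.0029 -0.0071 -1.    ] F [ 0.3  0.1 -1.5] w 0.043530236696237234 q [ 0.56  0.38 -0.42  1.79  0.19  1.01 -1.27] t 10.2
1 -0.0010 0.0022 0.0043 0.06 1
```

View pics/w5.png

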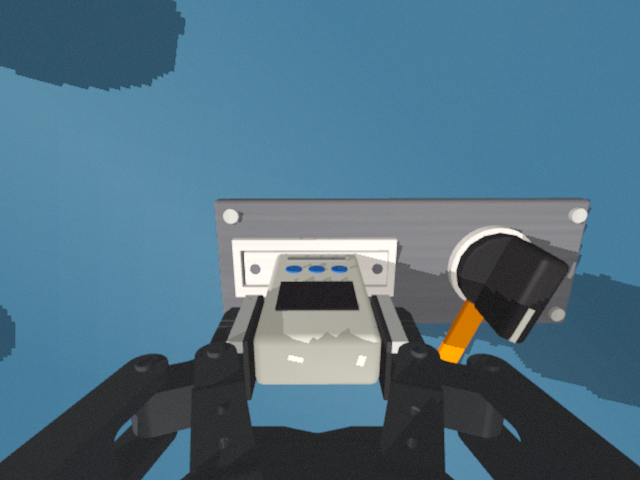

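View pics/c6.png

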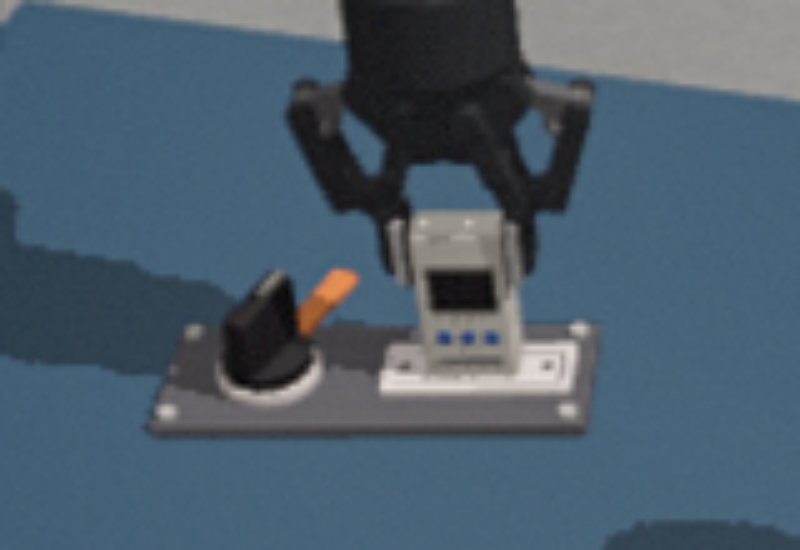

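The pads hold the case at its upper part (44 mm opening), and the display and blue buttons at (316,269) face forward. The tool can only turn about its own axis. So I'll tip the module back 25° in the pads, using the nest's back strip as the stop.

Call:
apply_moves:
  commands: "0 0.006 0.001 0 0.3;0 0.006 0 0 0.3;0 0 0 0 0.3"

```text
time_s: 10.6
eef_pos: [0.5272, -0.1642, 0.0667]
ee_rot: [0.786, -0.618, 0.003, 0.002]
wrist_force: [-0.8, 0.9, -1.7]
grip_width: 0.0437
```

```bash
cat > face.py <<'E'
from plan import *
def face(fn):
    s=monitor.state(); im,d,c=shot('wrist',fn); p=np.array(s['eef_pos']);R=Ro.from_quat(s['ee_rot']).as_matrix()
    P=pts(d,c); T=(P-p)@R   # tool frame
    hsv=cv2.cvtColor(im,cv2.COLOR_RGB2HSV)
    # display+buttons+case front: tool x within 18mm, beneath top
    m=(abs(T[...,0])<.017)&(T[...,2]>-.035)&(T[...,2]<.062)&(T[...,1]<.03)&(T[...,1]>-.09)
    X=P[m]; 
    # ransac plane for front face
    rng=np.random.default_rng(0); best=None
    for _ in range(300):
        a=X[rng.choice(len(X),3,False)]; n=np.cross(a[1]-a[0],a[2]-a[0]); l=np.linalg.norm(n)
        if l<1e-8: continue
        n/=l
        if abs(n[2])>.75: continue
        k=(abs((X-a[0])@n)<.0015)
        if best is None or k.sum()>best.sum(): best=k
    for _ in range(3):
        Q=X[best]; mm=Q.mean(0); n=np.linalg.svd(Q-mm,full_matrices=False)[2][2]; n*=np.sign(-(n@R[:,1])); best=abs((X-mm)@n)<.0015
    print('face pts',best.sum(),'n',n.round(3),'yaw',np.degrees(np.arctan2(n[1],n[0])).round(2),'pitch',np.degrees(np.arcsin(n[2])).round(2),'mean tool',((mm-p)@R).round(4))
    # extent in face axes
    z=np.array([0,0,1.])-n*n[2]; z/=np.linalg.norm(z); y=np.cross(z,n)
    k=abs((P-mm)@n)<.002; k&=m|((abs(T[...,0])<.03)&(T[...,2]>-.035)&(T[...,2]<.08)&(T[...,1]<.03)&(T[...,1]>-.09))
    # extents
    W=(P[k]-mm); print('ext y',np.percentile(W@y,[1,99]).round(4),'z',np.percentile(W@z,[1,99]).round(4))
    # blue buttons & display centroids on plane
    f,cx,cy,Rc,t=c; o=-Rc.T@t
    def onp(u,v):
        w=Rc.T@np.array([(u-cx)/f,(v-cy)/f,1]); return o+w*((mm-o)@n)/(w@n)
    blue=((hsv[...,0]>100)&(hsv[...,0]<125)&(hsv[...,1]>150)&k)
    blk=((hsv[...,2]<50)&k)
    if blue.sum()>5 and blk.sum()>20:
        vb,ub=np.where(blue); vd,ud=np.where(blk); B=onp(ub.mean(),vb.mean()); D=onp(ud.mean(),vd.mean()); w=D-B
        print('buttons',B.round(4),'display',D.round(4),'B->D in face y,z',(w@y).round(4),(w@z).round(4)); print('px',ub.mean(),vb.mean(),ud.mean(),vd.mean(),blue.sum(),blk.sum())
    return mm,n,y,z,p,R
E
python3 -c "
from face import *
face('w6'); plan(.5345,-.1618,.062,-76.5)"
```

```text
face pts 8943 n [0.966 0.232 0.112] yaw 13.52 pitch 6.44 mean tool [ 0.     -0.0108  0.0008]
ext y [-0.0267  0.0269] z [-0.059   0.0334]
buttons [ 0.5406 -0.1612  0.0399] display [ 0.537  -0.1608  0.0703] B->D in face y,z 0.0012 0.0306
px 316.7463768115942 258.9782608695652 314.3412844036697 293.25137614678897 276 2725
pos [ 0.5271 -0.1643  0.0666] yaw -76.38 tilt 0.4 z axis [ 0.0025 -0.0066 -1.    ] F [-0.1  1.9  0.8] w 0.043692093649935926 q [ 0.58  0.36 -0.42  1.82  0.18  1.   -1.25] t 10.65
1 -0.0007 -0.0077 0.0046 0.12 1
```

View pics/w6.png

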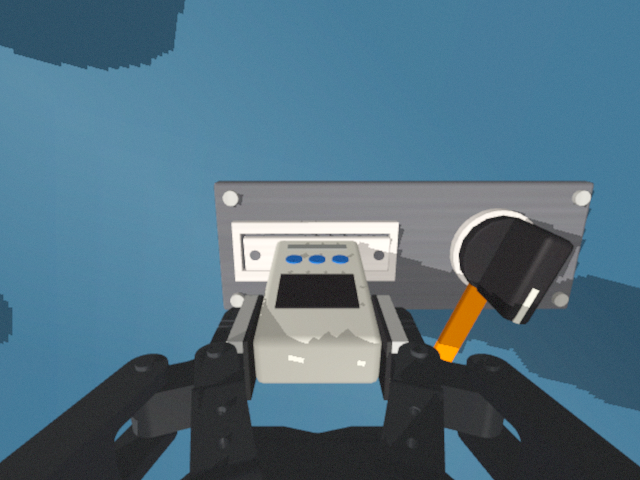

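The pivot works: the front is now pitched up 6.4° after about 10 mm, with the foot still in the nest. Continuing.

Call:
apply_moves:
  commands: "0 0.007 0 0 0.3;0 0.007 0.001 0 0.3;0 0.006 0.001 0 0.3;0 0 0 0 0.3"

```text
time_s: 11.05
eef_pos: [0.507, -0.1691, 0.0648]
ee_rot: [0.786, -0.618, 0.004, 0.001]
wrist_force: [2.2, 2.2, -1.7]
grip_width: 0.0438
```

```bash
python3 -c "
from face import *
face('w7'); plan(.5345,-.1618,.062,-76.5)"
```

```text
face pts 12429 n [0.907 0.22  0.36 ] yaw 13.67 pitch 21.11 mean tool [ 0.     -0.0178 -0.0015]
ext y [-0.026   0.0262] z [-0.0598  0.0345]
buttons [ 0.533  -0.1629  0.0432] display [ 0.5224 -0.165   0.0712] B->D in face y,z 0.0005 0.03
px 316.5791962174941 236.01182033096927 315.9303599374022 283.19953051643193 423 3834
pos [ 0.5071 -0.1691  0.0648] yaw -76.37 tilt 0.45 z axis [ 0.0045 -0.0065 -1.    ] F [1.5 1.3 0.5] w 0.04371406569423043 q [ 0.6   0.32 -0.42  1.87  0.17  0.98 -1.23] t 11.1
1 -0.0006 -0.0283 0.0028 0.13 1
```

Call:
apply_moves:
  commands: "0 0.003 0 0 0.3;0 0.0025 0 0 0.3;0 0 0 0 0.3"

```text
time_s: 11.4
eef_pos: [0.5015, -0.1704, 0.0646]
ee_rot: [0.786, -0.618, 0.004, 0.001]
wrist_force: [2.7, 1.0, -0.1]
grip_width: 0.0436
```

```bash
python3 -c "
from face import *
face('w8'); plan(.5345,-.1618,.062,-76.5)
im,d,c=load('w5');P=pts(d,c);m=np.zeros(d.shape,bool);m[262:325,285:350]=1;X=P[m]
for _ in range(4):
  mm=X.mean(0);n=np.linalg.svd(X-mm,full_matrices=False)[2][2];r=(X-mm)@n;X=X[abs(r)<2*r.std()]
n*=np.sign(n[0]);print('w5 face',n,np.degrees(np.arctan2(n[1],n[0])),np.degrees(np.arcsin(n[2])),r.std(),mm,len(X))
"
```

```text
face pts 13490 n [0.882 0.214 0.419] yaw 13.65 pitch 24.76 mean tool [ 0.     -0.02   -0.0014]
ext y [-0.0258  0.026 ] z [-0.0609  0.0358]
buttons [ 0.5306 -0.1635  0.0447] display [ 0.5182 -0.1661  0.0721] B->D in face y,z 0.0004 0.0301
px 316.8201754385965 230.52631578947367 316.4024269440317 281.2947003467063 456 4038
pos [ 0.5016 -0.1704  0.0646] yaw -76.36 tilt 0.45 z axis [ 0.0047 -0.0063 -1.    ] F [ 0.9  2.3 -0.4] w 0.04346502227807938 q [ 0.61  0.31 -0.42  1.88  0.16  0.97 -1.22] t 11.45
1 -0.0006 -0.0340 0.0026 0.14 1
w5 face [0.97274138 0.23188799 0.00147174] 13.408266125955585 0.08432445348966007 0.0004156456476187891 [ 0.54479794 -0.16053788  0.06282336] 3908
```

Pitch is 24.8° (upright it measured 0.1°, so no visible bias). Now I tighten and lift.

Call:
apply_moves:
  commands: "0 0 0 0 0.2;0 0 0 0 0.2;0 -0.001 -0.01 0 0.2;0 0 -0.02 0 0.2;0 0 -0.035 0 0.2;0 0 -0.04 0 0.2;0 0 -0.04 0 0.2;0 0 -0.04 0 0.2;0 0 -0.03 0 0.2;0 0 0 0 0.2"
  squeeze: 60

```text
time_s: 12.45
eef_pos: [0.496, -0.1702, 0.2897]
ee_rot: [0.786, -0.619, -0.002, 0.006]
wrist_force: [0.1, -0.1, -0.8]
grip_width: 0.0433
```

```bash
python3 -c "
from face import *
face('w9'); plan(.5345,-.1618,.062,-76.5,n=1)
shot('scene','s9')"
```

```text
face pts 13028 n [0.89  0.214 0.402] yaw 13.51 pitch 23.7 mean tool [ 0.     -0.0194 -0.0024]
ext y [-0.0252  0.0254] z [-0.0529  0.0343]
buttons [ 0.5247 -0.1634  0.269 ] display [ 0.5128 -0.1658  0.2965] B->D in face y,z 0.0005 0.03
px 316.9166666666667 230.4934210526316 315.9801226993865 280.74674846625766 456 4075
pos [ 0.4954 -0.1702  0.2876] yaw -76.46 tilt 0.77 z axis [-0.0119 -0.0062 -0.9999] F [ 0.1 -0.3 -0.5] w 0.04332025202751986 q [ 0.64  0.12 -0.44  1.61  0.06  1.43 -1.14] t 12.5
1 0.0010 -0.0400 0.2256 0.04 1
```

View pics/w9.png

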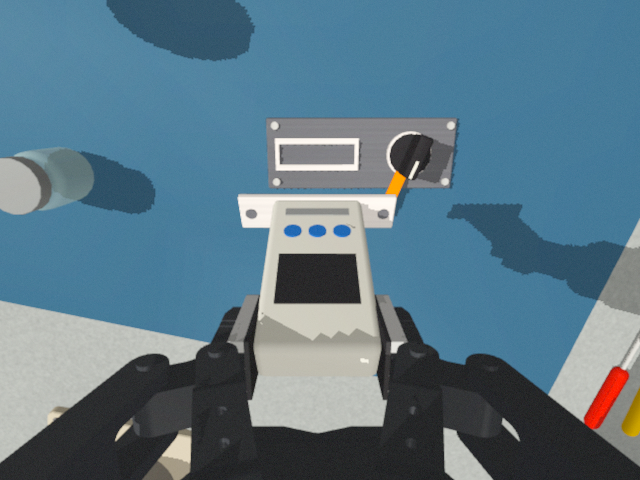

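View pics/s9.png

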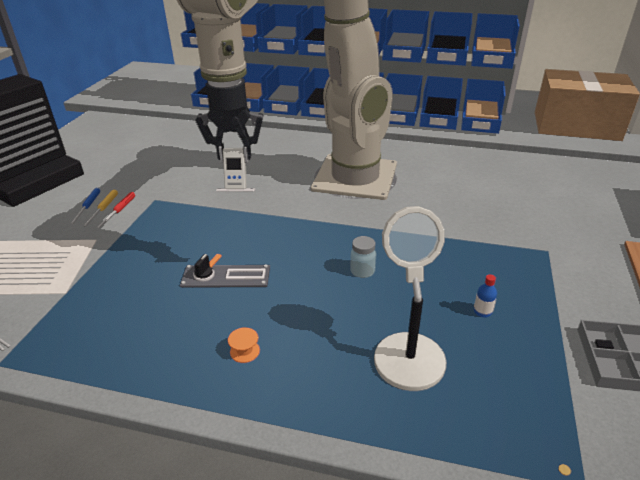

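The module is out of the nest (the nest is empty at (317,153)) and leans back in the pads. The reel, jar and bottle haven't moved. Next I compute the face centre in the tool frame and a viewing pose near the magnifier.

```bash
cat > tgt.py <<'E'
from face import *
def centre(fn,s=None):
    # returns module axes and face centre from a saved+live wrist shot (arm still)
    mm,n,y,z,p,R=face(fn); im,d,c=load(fn); P=pts(d,c); W=P-mm
    a=W@n; b=W@y; h=W@z; k=abs(a)<.002
    kz=k&(abs(b)<.012)&(abs(h)<.08); top=h[kz].max(); bot=h[kz].min()
    hh=np.sort(h[kz]); top=hh[-8]; bot=hh[8]
    kf=k&(h<bot+.003)&(h>bot-.003)&(abs(b)<.06); fy=np.percentile(b[kf],[1,99])
    kc=k&(h>bot+.012)&(h<bot+.035)&(abs(b)<.035); cy=np.percentile(b[kc],[1,99])
    print('top',top.round(4),'bot',bot.round(4),'len',(top-bot).round(4),'foot y',fy.round(4),'case y',cy.round(4))
    yc=(fy.mean()+cy.mean())/2; 
    zc=((bot+.047)+(top-.043))/2
    C=mm+y*yc+z*zc; print('yc',yc.round(4),'zc from bot',(bot+.047).round(4),'from top',(top-.043).round(4),'C',C.round(4),'C tool',((C-p)@R).round(4))
    return C,n,p,R
def want(L,yaw,pitch=25):
    yw,pt=np.radians([yaw,pitch]); a=np.array([np.cos(pt)*np.cos(yw),np.cos(pt)*np.sin(yw),np.sin(pt)]); return L-.12*a,a
E
python3 - <<'E'
from tgt import *
C,n,p,R=centre('w10')
F,a=want(np.array([.648,.226,.261]),20.4)
# rotate tool by yaw change then place
dy=np.radians(20.4-np.degrees(np.arctan2(n[1],n[0]))); Q=Ro.from_euler('z',dy).as_matrix()
T=F-Q@(C-p); print('F',F,'TCP',T.round(4),'tool yaw',-76.46+np.degrees(dy))
plan(T[0],T[1],.42,-69.6,rnd=3)
E
```

```text
face pts 13045 n [0.892 0.213 0.399] yaw 13.46 pitch 23.49 mean tool [-0.     -0.0193 -0.0025]
ext y [-0.0251  0.0252] z [-0.0531  0.0342]
buttons [ 0.5234 -0.1632  0.2647] display [ 0.5116 -0.1656  0.2923] B->D in face y,z 0.0004 0.03
px 316.9956140350877 230.49561403508773 316.0808552469894 280.74514622757437 456 4069
top 0.0351 bot -0.0543 len 0.0894 foot y [-0.0387  0.0391] case y [-0.0207  0.0209]
yc 0.0002 zc from bot -0.0073 from top -0.0079 C [ 0.5165 -0.1645  0.2808] C tool [-0.0002 -0.0225  0.0044]
F [0.54606408 0.18809037 0.21028581] TCP [0.5251 0.1801 0.2151] tool yaw -69.51762446114037
pos [ 0.4944 -0.1698  0.2842] yaw -76.45 tilt 0.97 z axis [-0.0163 -0.0043 -0.9999] F [-0.5 -0.3 -2.2] w 0.04280555457071593 q [ 0.64  0.12 -0.44  1.62  0.06  1.43 -1.14] t 12.6
9 -0.037 -0.012 -0.015 -0.76 1;-0.037 -0.013 -0.015 -0.76 1;-0.037 -0.013 -0.015 -0.76 1;-0.036 -0.014 -0.015 -0.76 1;-0.036 -0.014 -0.015 -0.76 1;-0.036 -0.015 -0.015 -0.76 1;-0.036 -0.015 -0.015 -0.76 1;-0.036 -0.016 -0.015 -0.76 1;-0.035 -0.016 -0.015 -0.76 1
```

Call:
apply_moves:
  commands: "-0.020 -0.006 -0.025 -0.8 0.2;-0.035 -0.013 -0.025 -0.8 0.2;-0.035 -0.013 -0.025 -0.8 0.2;-0.035 -0.014 -0.025 -0.8 0.2;-0.035 -0.014 -0.02 -0.8 0.2;-0.035 -0.015 -0.015 -0.8 0.2;-0.035 -0.015 -0.005 -0.8 0.2;-0.030 -0.016 0 -0.8 0.2;-0.020 -0.010 0 -0.6 0.2;-0.01 0 0 0 0.2;0 0 0 0 0.2"

```text
time_s: 13.7
eef_pos: [0.5186, 0.1494, 0.4084]
ee_rot: [0.821, -0.57, -0.021, 0.016]
wrist_force: [0.4, 0.5, -1.0]
grip_width: 0.0429
```

```bash
python3 -c "
from face import *
plan(.5251,.1801,.42,-69.6,n=2)
shot('wrist','w11')"
```

```text
pos [0.5186 0.1494 0.4084] yaw -69.51 tilt 3.05 z axis [-0.0531 -0.003  -0.9986] F [ 0.4  0.5 -1. ] w 0.04294371859458789 q [ 0.22  0.22 -0.7   1.29  0.12  1.74 -1.67] t 13.7
2 -0.0132 -0.0084 -0.0058 0.04 1;-0.0132 -0.0084 -0.0058 0.04 1
```

View pics/w11.png

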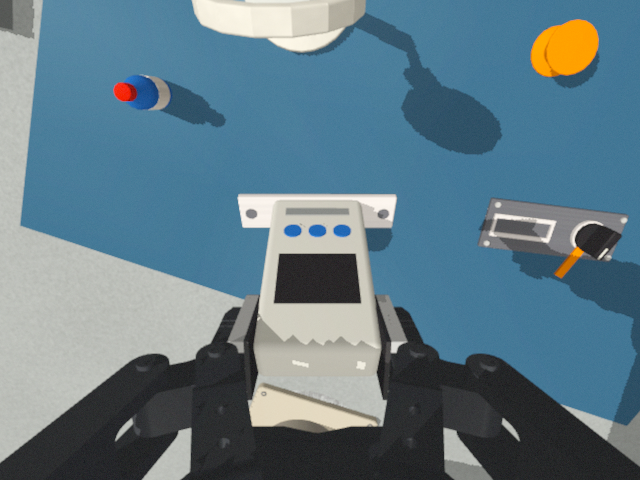

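The ring shows only at the top edge (280,10). I'll move forward above it to see more.

Call:
apply_moves:
  commands: "-0.008 -0.015 -0.02 0 0.2;-0.008 -0.02 -0.015 0 0.2;-0.006 -0.02 -0.01 0 0.2;0 -0.015 0 0 0.2;0 0 0 0 0.2;0 0 0 0 0.2"

```text
time_s: 14.35
eef_pos: [0.5827, 0.1822, 0.448]
ee_rot: [0.816, -0.577, -0.02, 0.021]
wrist_force: [-0.2, -0.8, -1.3]
grip_width: 0.0431
```

```bash
python3 -c "
from face import *
plan(.5251,.1801,.42,-69.6,n=2)
shot('wrist','w12')"
```

```text
pos [0.5827 0.1822 0.448 ] yaw -70.57 tilt 3.37 z axis [-0.0576 -0.0116 -0.9983] F [-0.2 -0.8 -1.3] w 0.0431185397545878 q [ 0.05  0.42 -0.69  0.97  0.25  1.89 -1.76] t 14.35
2 -0.0086 0.0275 0.0140 -0.48 1;-0.0088 0.0274 0.0140 -0.48 1
```

View pics/w12.png

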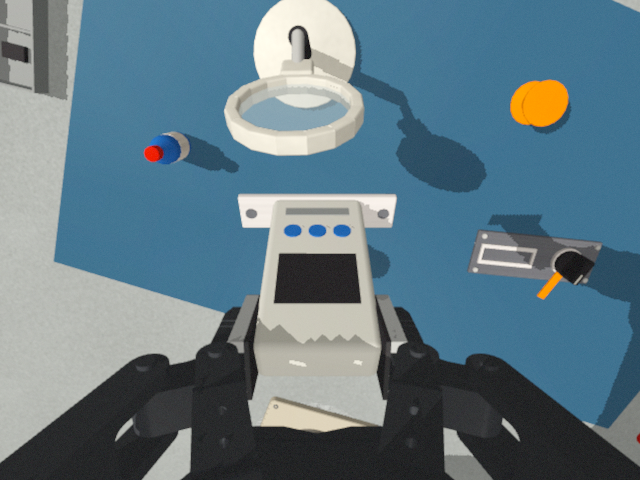

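The whole ring is now visible, centred near (295,112), with the stand disc at (304,50). Measuring it from this view.

```bash
cat > m4.py <<'E'
from h import *
from scipy.optimize import least_squares
im,d,c=load('w12'); P=pts(d,c); o=-c[3].T@c[4]
q=np.zeros(d.shape,bool); q[60:165,215:375]=1
q&=(P[...,2]>.19)&(P[...,2]<.35)
L0=np.array([.648,.226,.261]); yw,pt=np.radians([20.4,25]); a0=np.array([np.cos(pt)*np.cos(yw),np.cos(pt)*np.sin(yw),np.sin(pt)])
X=P[q]; r=np.linalg.norm(np.cross(X-L0,a0),axis=1); ax=(X-L0)@a0
print('z hist along axis, lens:',np.percentile(ax[r<.035],[5,50,95]),'ring',np.percentile(ax[(r>.048)&(r<.06)],[1,50,99]),(r<.035).sum())
Y=X[(r<.04)]
for _ in range(4):
    mm=Y.mean(0);n=np.linalg.svd(Y-mm,full_matrices=False)[2][2];e=(Y-mm)@n;Y=Y[abs(e)<2.5*e.std()]
n*=np.sign(n[0]);print('lens plane',mm.round(4),n.round(3),'yaw',np.degrees(np.arctan2(n[1],n[0])),'pitch',np.degrees(np.arcsin(n[2])),e.std(),len(Y))
# cylinder: outer wall points radius .055
W=X[(r>.05)&(r<.062)]
# outer wall: fit centre (2D in lens plane) with fixed axis
y=np.array([-np.sin(yw),np.cos(yw),0]); z=np.cross(a0,y)
def res(p): 
    u=(W-L0)@y-p[0]; v=(W-L0)@z-p[1]; return np.hypot(u,v)-p[2]
s=least_squares(res,[0,0,.055],loss='soft_l1',f_scale=.001); print('cyl',s.x.round(4),np.std(res(s.x)))
L=L0+y*s.x[0]+z*s.x[1]+a0*((mm-L0)@a0); print('L',L.round(4))
# front/back rim of ring along axis
aw=(W-L0)@a0; print('axial ext ring',np.percentile(aw,[.5,2,98,99.5]).round(4))
# stand disc
Q=P[(abs(P[...,2]-.022)<.004)&(im.min(-1)>120)]; Q=Q[np.linalg.norm(Q[:,:2]-[.7064,.2476],axis=1)<.09]
cc,rr=cv2.minEnclosingCircle(Q[:,:2].astype(np.float32)); print('stand',cc,rr,np.median(Q[:,2])); h=np.array(cc)-L[:2]; print(np.degrees(np.arctan2(h[1],h[0])),np.hypot(*h))
E
python3 m4.py
```

```text
z hist along axis, lens: [-0.00046498  0.00010726  0.00067287] ring [-0.00886203  0.00417168  0.0091491 ] 2781
lens plane [0.6477 0.226  0.2618] [0.848 0.319 0.423] yaw 20.6065929284098 pitch 25.026680196301204 0.00031686526653089295 3366
cyl [0.0001 0.0008 0.0538] 0.0016621067776862086
L [0.6477 0.226  0.2618]
axial ext ring [-0.0092 -0.0086  0.009   0.0094]
stand (0.713051438331604, 0.24938690662384033) 0.057421669363975525 0.01947257533109875
19.66302480058111 0.06936639948085606
```

```bash
cat > go.py <<'E'
from tgt import *
import sys
C,n,p,R=centre(sys.argv[1])
L=np.array([.6477,.226,.2616]); F,a=want(L,20.6)
dy=np.radians(20.6-np.degrees(np.arctan2(n[1],n[0]))); Q=Ro.from_euler('z',dy).as_matrix()
y0=np.degrees(np.arctan2(R[1,0],R[0,0])); T=F-Q@(C-p)
e=(C-L); yy=np.array([-np.sin(np.radians(20.6)),np.cos(np.radians(20.6)),0]); print('C in lens frame',(e@a).round(4),(e@yy).round(4),(e@np.cross(a,yy)).round(4),'ang err',np.degrees(np.arccos(n@a)).round(2))
print('TCP',T.round(4),'yaw',(y0+np.degrees(dy)).round(2)); plan(*(T+[0,0,float(sys.argv[2])]),y0+np.degrees(dy),n=int(sys.argv[3]) if len(sys.argv)>3 else None,rnd=4)
E
python3 go.py w13 0.15
```

```text
face pts 13050 n [0.882 0.306 0.358] yaw 19.13 pitch 20.98 mean tool [-0.     -0.0195 -0.0023]
ext y [-0.0252  0.0255] z [-0.0533  0.0344]
buttons [0.6097 0.1914 0.4256] display [0.5994 0.1878 0.4539] B->D in face y,z 0.0 0.0302
px 317.06401766004416 230.25827814569536 316.4197860962567 280.76835196888675 453 4114
top 0.0353 bot -0.0552 len 0.0904 foot y [-0.0384  0.0394] case y [-0.0204  0.0213]
yc 0.0005 zc from bot -0.0082 from top -0.0077 C [0.6038 0.1897 0.4416] C tool [-0.0004 -0.0228  0.0049]
C in lens frame 0.0272 -0.0185 0.1859 ang err 4.24
TCP [0.5251 0.1793 0.2171] yaw -69.13
pos [0.5825 0.182  0.448 ] yaw -70.58 tilt 3.36 z axis [-0.0574 -0.012  -0.9983] F [-0.3 -0.7 -1.1] w 0.04302984621974118 q [ 0.05  0.42 -0.69  0.97  0.25  1.89 -1.76] t 14.45
3 -0.0055 0.0184 0.0270 -0.48 1;-0.0057 0.0183 0.0270 -0.48 1;-0.0058 0.0183 0.0270 -0.48 1
```

Lens centre is (0.6477, 0.226, 0.2616), yaw 20.6°, pitch 25.0°, in agreement with the scene view. Now back off, then go down to the show place.

Call:
apply_moves:
  commands: "-0.004 0.02 0.01 -0.5 0.2;-0.004 0.025 0.01 -0.5 0.2;-0.004 0.02 0.02 -0.5 0.2;0 0.003 0.03 0 0.2;0 0 0.03 0 0.2;0 0 0.02 0 0.2;0 0 0 0 0.2;0 0 0 0 0.2"

```text
time_s: 15.25
eef_pos: [0.5011, 0.1621, 0.3302]
ee_rot: [0.821, -0.57, -0.016, 0.022]
wrist_force: [0.3, -0.0, -0.8]
grip_width: 0.0433
```

```bash
python3 go.py w14 0.04
```

```text
face pts 13058 n [0.874 0.323 0.362] yaw 20.28 pitch 21.21 mean tool [ 0.     -0.0194 -0.0025]
ext y [-0.025   0.0253] z [-0.053   0.0343]
buttons [0.5278 0.1721 0.3082] display [0.5176 0.1687 0.3361] B->D in face y,z 0.0003 0.0299
px 317.147577092511 230.4625550660793 316.135509396637 280.38773491592485 454 4044
top 0.0352 bot -0.0545 len 0.0896 foot y [-0.0385  0.0393] case y [-0.0205  0.0211]
yc 0.0003 zc from bot -0.0075 from top -0.0078 C [0.5218 0.1702 0.3245] C tool [-0.0003 -0.0225  0.0045]
C in lens frame -0.098 -0.0079 0.1151 ang err 3.8
TCP [0.5252 0.1796 0.2166] yaw -69.21
pos [0.5012 0.1622 0.3303] yaw -69.53 tilt 3.13 z axis [-0.0519 -0.017  -0.9985] F [ 0.8  0.  -1.4] w 0.04296927077295732 q [ 0.23  0.19 -0.73  1.48  0.11  1.58 -1.7 ] t 15.3
2 -0.0039 -0.0143 0.0368 -0.16 1;-0.0039 -0.0143 0.0368 -0.16 1
```

Call:
apply_moves:
  commands: "-0.004 0 0.02 0 0.2;-0.004 0 0.03 0 0.2;0 0 0.03 0 0.2;0 0 0.02 0 0.2;0 0 0 0 0.2;0 0 0 0 0.2"

```text
time_s: 15.9
eef_pos: [0.4973, 0.1699, 0.2361]
ee_rot: [0.821, -0.57, -0.013, 0.017]
wrist_force: [-0.9, -0.2, -1.1]
grip_width: 0.0433
```

```bash
python3 go.py w15 0
```

```text
face pts 13081 n [0.87  0.321 0.374] yaw 20.22 pitch 21.94 mean tool [ 0.     -0.0194 -0.0025]
ext y [-0.0251  0.0251] z [-0.0531  0.0343]
buttons [0.5243 0.18   0.2145] display [0.5136 0.1766 0.2423] B->D in face y,z 0.0005 0.0299
px 316.97995545657017 230.5501113585746 315.6217697729052 280.50352388410334 449 3831
top 0.0352 bot -0.0544 len 0.0896 foot y [-0.0385  0.0392] case y [-0.0205  0.0211]
yc 0.0003 zc from bot -0.0074 from top -0.0078 C [0.5181 0.178  0.2307] C tool [-0.0003 -0.0225  0.0044]
C in lens frame -0.1383 0.0007 0.0304 ang err 3.08
TCP [0.5252 0.1796 0.2163] yaw -69.21
pos [0.4974 0.1699 0.2362] yaw -69.59 tilt 2.4 z axis [-0.0398 -0.0131 -0.9991] F [-0.2  0.3 -0.7] w 0.04322975719142546 q [ 0.23  0.21 -0.73  1.65  0.14  1.38 -1.74] t 15.95
1 0.0007 -0.0294 0.0199 -0.38 1
```

Pitch is 21.9° because the tool itself has crept 2.4° off vertical in transit. I'll test whether slow and fast moves change that differently, well behind the show place.

Call:
apply_moves:
  commands: "0 0.04 0 0 0.2;0 0.04 0 0 0.2;0 0 0 0 0.2;0 0 0 0 0.2"

```text
time_s: 16.35
eef_pos: [0.4229, 0.1428, 0.2439]
ee_rot: [0.821, -0.57, -0.012, 0.014]
wrist_force: [0.5, -0.2, -1.2]
grip_width: 0.043
```

```bash
python3 -c "
from plan import *
plan(.4974,.17,.236,-69.5,n=8)"
```

```text
pos [0.4229 0.1428 0.2439] yaw -69.58 tilt 2.1 z axis [-0.0352 -0.01   -0.9993] F [ 0.5 -0.2 -1.2] w 0.042951165017004495 q [ 0.32 -0.01 -0.73  1.83 -0.01  1.36 -1.62] t 16.35
8 0.0001 -0.0099 0.0010 -0.01 1;0.0001 -0.0099 0.0010 -0.01 1;0.0001 -0.0099 0.0010 -0.01 1;0.0001 -0.0099 0.0010 -0.01 1;0.0001 -0.0099 0.0010 -0.01 1;0.0001 -0.0099 0.0010 -0.01 1;0.0001 -0.0099 0.0010 -0.01 1;0.0001 -0.0099 0.0010 -0.01 1
```

Call:
apply_moves:
  commands: "0 -0.01 0 0 0.2;0 -0.01 0 0 0.2;0 -0.01 0 0 0.2;0 -0.01 0 0 0.2;0 -0.01 0 0 0.2;0 -0.01 0 0 0.2;0 -0.01 0 0 0.2;0 -0.01 0 0 0.2"

```text
time_s: 17.15
eef_pos: [0.5109, 0.1767, 0.2419]
ee_rot: [0.821, -0.571, -0.013, 0.011]
wrist_force: [-0.5, 0.5, -1.4]
grip_width: 0.0432
```

```bash
python3 -c "
from plan import *
plan(.4974,.17,.236,-69.5,n=8)"
```

```text
pos [0.5109 0.1767 0.2419] yaw -69.6 tilt 1.93 z axis [-0.0335 -0.0024 -0.9994] F [-0.5  0.5 -1.4] w 0.04316562580218155 q [ 0.23  0.24 -0.74  1.61  0.15  1.38 -1.75] t 17.15
8 0.0002 0.0019 0.0007 -0.01 1;0.0002 0.0019 0.0007 -0.01 1;0.0002 0.0019 0.0007 -0.01 1;0.0002 0.0019 0.0007 -0.01 1;0.0002 0.0019 0.0007 -0.01 1;0.0002 0.0019 0.0007 -0.01 1;0.0002 0.0019 0.0007 -0.01 1;0.0002 0.0019 0.0007 -0.01 1
```

Call:
apply_moves:
  commands: "0 0.01 -0.01 0 0.2;0 0.01 -0.01 0 0.2;0 0.01 -0.01 0 0.2;0 0.01 -0.01 0 0.2;0 0 -0.01 0 0.2;0 0 -0.01 0 0.2;0 0 -0.01 0 0.2;0 0 -0.01 0 0.2;0 0 0 0 0.2"

```text
time_s: 18.05
eef_pos: [0.4774, 0.164, 0.33]
ee_rot: [0.821, -0.57, -0.014, 0.009]
wrist_force: [1.1, 1.0, -1.0]
grip_width: 0.0429
```

```bash
python3 -c "
from plan import *
plan(.4974,.17,.236,-69.5,n=8)"
```

```text
pos [0.4774 0.164  0.33  ] yaw -69.58 tilt 1.9 z axis [-0.0331  0.0014 -0.9995] F [ 1.1  1.  -1. ] w 0.04291303840171 q [ 0.28  0.11 -0.75  1.55  0.06  1.54 -1.68] t 18.05
8 0.0002 -0.0026 0.0118 -0.01 1;0.0002 -0.0026 0.0118 -0.01 1;0.0002 -0.0026 0.0118 -0.01 1;0.0002 -0.0026 0.0118 -0.01 1;0.0002 -0.0026 0.0118 -0.01 1;0.0002 -0.0026 0.0118 -0.01 1;0.0002 -0.0026 0.0118 -0.01 1;0.0002 -0.0026 0.0118 -0.01 1
```

Call:
apply_moves:
  commands: "0 0 0.045 0 0.2;0 0 0.04 0 0.2;0 0 0 0 0.2"

```text
time_s: 18.35
eef_pos: [0.4756, 0.1647, 0.2436]
ee_rot: [0.821, -0.57, -0.013, 0.008]
wrist_force: [-1.1, 0.1, -0.7]
grip_width: 0.0431
```

```bash
python3 -c "
from plan import *
plan(.4974,.17,.236,-69.5,n=8)"
```

```text
pos [0.4756 0.1647 0.2436] yaw -69.58 tilt 1.78 z axis [-0.0309  0.0027 -0.9995] F [-1.1  0.1 -0.7] w 0.04305578085462922 q [ 0.28  0.14 -0.75  1.7   0.08  1.36 -1.7 ] t 18.35
8 0.0003 -0.0028 0.0009 -0.01 1;0.0003 -0.0028 0.0009 -0.01 1;0.0003 -0.0028 0.0009 -0.01 1;0.0003 -0.0028 0.0009 -0.01 1;0.0003 -0.0028 0.0009 -0.01 1;0.0003 -0.0028 0.0009 -0.01 1;0.0003 -0.0028 0.0009 -0.01 1;0.0003 -0.0028 0.0009 -0.01 1
```

Creep in the air is slow and adds roll. A better fix is to tip the module a little further in the pads, with a light touch of the foot's back edge on the free bench. First I go down to a clear spot.

Call:
apply_moves:
  commands: "-0.004 0 0.02 0 0.2;-0.005 0 0.025 0 0.2;-0.005 0 0.025 0 0.2;-0.004 0 0.025 0 0.2;-0.002 0 0.025 0 0.2;0 0 0.025 0 0.2;0 0 0.015 0 0.2;0 0 0 0 0.2"

```text
time_s: 19.15
eef_pos: [0.4705, 0.1869, 0.0898]
ee_rot: [0.821, -0.571, -0.011, 0.004]
wrist_force: [-0.3, -0.6, -0.6]
grip_width: 0.0431
```

```bash
python3 -c "
from plan import *
plan(.475,.185,.0575,-69.5,n=1)"
```

```text
pos [0.4705 0.1869 0.0898] yaw -69.7 tilt 1.37 z axis [-0.0233  0.0056 -0.9997] F [-0.3 -0.6 -0.6] w 0.04309239245309875 q [ 0.2   0.31 -0.74  1.89  0.22  1.05 -1.85] t 19.15
1 0.0033 -0.0036 0.0323 -0.20 1
```

Call:
apply_moves:
  commands: "0 0 0.015 0 0.2;0 0 0.012 0 0.2;0 0 0.004 0 0.2;0 0 0 0 0.2"
  squeeze: 20

```text
time_s: 19.55
eef_pos: [0.4723, 0.1876, 0.0596]
ee_rot: [0.82, -0.572, -0.01, 0.003]
wrist_force: [-0.4, 0.2, -0.6]
grip_width: 0.0429
```

```bash
python3 -c "
from face import *
plan(.475,.185,.0575,-69.5,n=1);face('w16')"
```

```text
pos [0.4723 0.1876 0.0596] yaw -69.76 tilt 1.17 z axis [-0.0194  0.0066 -0.9998] F [-0.4  0.2 -0.6] w 0.042870857404621335 q [ 0.18  0.35 -0.72  1.91  0.26  1.   -1.88] t 19.55
1 0.0034 -0.0016 0.0021 -0.26 1
face pts 13476 n [0.863 0.311 0.397] yaw 19.82 pitch 23.41 mean tool [ 0.     -0.0202 -0.0005]
ext y [-0.0261  0.0264] z [-0.066   0.0364]
buttons [0.4997 0.1979 0.0388] display [0.4886 0.1939 0.0663] B->D in face y,z -0.0 0.0299
px 317.0200892857143 230.65178571428572 316.0240932642487 280.66917098445595 448 3860
```

View pics/w16.png

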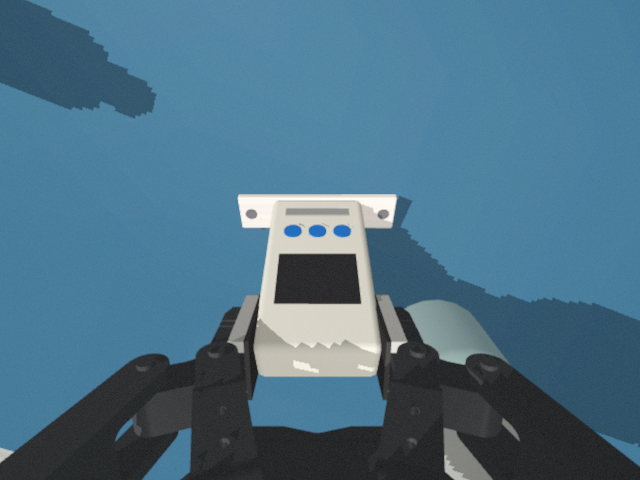

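The foot is just above the bare bench, and the jar at (450,330) is clear of the right finger. Pitch here is 23.4°. I aim for about 25.9° here, since the rise costs roughly 0.8°.

Call:
apply_moves:
  commands: "0 0 0.003 0 0.2;0 0 0.002 0 0.2;0 0.002 0.002 0 0.2;0 0.002 0.001 0 0.2"

```text
time_s: 20.0
eef_pos: [0.472, 0.1877, 0.0558]
ee_rot: [0.82, -0.572, -0.007, -0.0]
wrist_force: [2.0, -0.1, 2.7]
grip_width: 0.0427
```

```bash
python3 -c "
from face import *
plan(.475,.185,.0575,-69.5,n=1);face('w17')"
```

```text
pos [0.472  0.1877 0.0558] yaw -69.76 tilt 0.79 z axis [-0.0113  0.008  -0.9999] F [ 2.  -0.1  2.7] w 0.04274946572700253 q [ 0.17  0.35 -0.72  1.92  0.26  0.98 -1.88] t 20.0
1 0.0036 -0.0019 -0.0017 -0.26 1
face pts 13522 n [0.859 0.31  0.408] yaw 19.85 pitch 24.06 mean tool [-0.     -0.0202 -0.0007]
ext y [-0.026   0.0264] z [-0.0626  0.0363]
buttons [0.4997 0.198  0.0353] display [0.4882 0.194  0.0627] B->D in face y,z 0.0001 0.03
px 317.13157894736844 230.45394736842104 315.92347200821774 280.7431946584489 456 3894
```

Call:
apply_moves:
  commands: "0 0.004 0.001 0 0.2;0 0.003 0.001 0 0.2;0 0.002 0 0 0.2"

```text
time_s: 20.35
eef_pos: [0.4657, 0.1856, 0.0558]
ee_rot: [0.82, -0.572, -0.005, -0.003]
wrist_force: [0.0, 0.4, 1.4]
grip_width: 0.0427
```

```bash
python3 -c "
from face import *
plan(.475,.185,.0575,-69.5,n=1);face('w18')"
```

```text
pos [0.4657 0.1856 0.0558] yaw -69.74 tilt 0.65 z axis [-0.0048  0.0103 -0.9999] F [0.  0.4 1.4] w 0.04266201892321383 q [ 0.18  0.33 -0.73  1.94  0.25  0.96 -1.88] t 20.35
1 0.0038 -0.0085 -0.0017 -0.24 1
face pts 13470 n [0.857 0.309 0.413] yaw 19.86 pitch 24.37 mean tool [ 0.     -0.0201 -0.0007]
ext y [-0.0261  0.0264] z [-0.0629  0.0362]
buttons [0.4934 0.1961 0.0354] display [0.4818 0.1918 0.0628] B->D in face y,z -0.0001 0.0301
px 316.8717391304348 230.56304347826088 316.15683782409764 280.9567869852567 460 3934
```

Call:
apply_moves:
  commands: "0 0.001 0.004 0 0.2;0 0.002 0.003 0 0.2;0 0.002 0.002 0 0.2"

```text
time_s: 20.7
eef_pos: [0.4646, 0.1856, 0.055]
ee_rot: [0.82, -0.572, -0.001, -0.005]
wrist_force: [0.7, -0.4, 12.2]
grip_width: 0.0429
```

```bash
python3 -c "
from face import *
plan(.475,.185,.0575,-69.5,n=1);face('w19')"
```

```text
pos [0.4646 0.1856 0.055 ] yaw -69.74 tilt 0.54 z axis [ 0.0041  0.0085 -1.    ] F [ 0.7 -0.4 12.2] w 0.042922174305695254 q [ 0.18  0.33 -0.73  1.95  0.26  0.95 -1.89] t 20.7
1 0.0041 -0.0095 -0.0025 -0.24 1
face pts 13595 n [0.852 0.31  0.423] yaw 19.98 pitch 25.03 mean tool [ 0.     -0.0202 -0.0008]
ext y [-0.0261  0.0264] z [-0.0626  0.0362]
buttons [0.4928 0.196  0.035 ] display [0.4808 0.1919 0.0621] B->D in face y,z 0.0003 0.0299
px 317.12444444444446 230.23777777777778 315.85288169868556 280.4681496461072 450 3956
```

Pressing lightly (12 N) is bringing the tool's lean back too, and the world pitch is 25.0° now. A little more, then lift.

Call:
apply_moves:
  commands: "0 0.002 0.002 0 0.2;0 0.002 0.002 0 0.2;0 0.002 0.002 0 0.2;0 0.001 0 0 0.2"

```text
time_s: 21.15
eef_pos: [0.4635, 0.1853, 0.0552]
ee_rot: [0.82, -0.572, 0.004, -0.009]
wrist_force: [0.5, -0.2, -1.4]
grip_width: 0.0432
```

```bash
python3 -c "
from face import *
plan(.475,.185,.0575,-69.5,n=1);face('w20')"
```

```text
pos [0.4635 0.1853 0.0552] yaw -69.75 tilt 1.16 z axis [ 0.0173  0.0106 -0.9998] F [ 0.5 -0.2 -1.4] w 0.043171810238003906 q [ 0.18  0.31 -0.73  1.96  0.26  0.94 -1.89] t 21.15
1 0.0042 -0.0107 -0.0023 -0.25 1
face pts 13491 n [0.848 0.309 0.43 ] yaw 20.02 pitch 25.49 mean tool [ 0.     -0.02   -0.0008]
ext y [-0.0262  0.0263] z [-0.0633  0.0361]
buttons [0.4917 0.1957 0.0354] display [0.4794 0.1915 0.0626] B->D in face y,z 0.0002 0.0301
px 316.97104677060133 230.64365256124722 315.97595292913786 281.0396520849322 449 3909
```

Call:
apply_moves:
  commands: "0 0.002 0.002 0 0.2;0 0.002 0.002 0 0.2;0 0.002 0.002 0 0.2;0 0.002 0.002 0 0.2;0 0.001 0 0 0.2"

```text
time_s: 21.7
eef_pos: [0.4619, 0.1849, 0.0547]
ee_rot: [0.82, -0.572, 0.009, -0.015]
wrist_force: [0.3, 0.8, -0.8]
grip_width: 0.0432
```

```bash
python3 -c "
from face import *
plan(.475,.185,.0575,-69.5,n=1);face('w21')"
```

```text
pos [0.4619 0.1849 0.0547] yaw -69.77 tilt 1.99 z axis [ 0.0322  0.0131 -0.9994] F [ 0.3  0.8 -0.8] w 0.04323659189745262 q [ 0.19  0.3  -0.73  1.98  0.26  0.92 -1.89] t 21.7
1 0.0044 -0.0124 -0.0028 -0.27 1
face pts 13493 n [0.842 0.307 0.444] yaw 20.05 pitch 26.34 mean tool [-0.     -0.0201 -0.0007]
ext y [-0.0261  0.0263] z [-0.0634  0.0362]
buttons [0.4903 0.1953 0.0354] display [0.4777 0.191  0.0623] B->D in face y,z 0.0004 0.03
px 317.07589285714283 230.65178571428572 316.06101608373757 280.9203472044932 448 3917
```

Pitch is 26.3° with hardly any roll. Tighten and lift gently.

Call:
apply_moves:
  commands: "0 0 0 0 0.2;0 0 -0.008 0 0.2;0 0 -0.015 -0.3 0.2;0 0 -0.02 -0.3 0.2;0 0 -0.02 0 0.2;0 0 -0.02 0 0.2;0 0 -0.02 0 0.2;0 0 -0.02 0 0.2;0 0 -0.015 0 0.2;0 0 -0.008 0 0.2;0 0 0 0 0.2;0 0 0 0 0.2"
  squeeze: 60

```text
time_s: 22.95
eef_pos: [0.4499, 0.1815, 0.2079]
ee_rot: [0.825, -0.566, 0.004, -0.009]
wrist_force: [-0.4, -0.4, -2.4]
grip_width: 0.043
```

```bash
python3 go.py w22 0
```

```text
face pts 13036 n [0.843 0.323 0.43 ] yaw 20.94 pitch 25.46 mean tool [ 0.     -0.0193 -0.0025]
ext y [-0.0251  0.0251] z [-0.053   0.0343]
buttons [0.4779 0.1923 0.1882] display [0.4658 0.1879 0.2152] B->D in face y,z 0.0002 0.03
px 317.0065934065934 230.589010989011 316.2318803852002 280.7295995945261 455 3946
top 0.035 bot -0.0544 len 0.0894 foot y [-0.038   0.0392] case y [-0.0206  0.0212]
yc 0.0005 zc from bot -0.0074 from top -0.008 C [0.4708 0.19   0.2038] C tool [-0.0004 -0.0225  0.0046]
C in lens frame -0.186 0.0286 0.0229 ang err 0.55
TCP [0.525  0.1793 0.215 ] yaw -69.21
pos [0.4498 0.1815 0.2077] yaw -68.87 tilt 1.12 z axis [ 0.0168  0.0098 -0.9998] F [-0.2  0.1 -1.1] w 0.04348976039765495 q [ 0.28  0.08 -0.78  1.83  0.06  1.23 -1.72] t 23.0
2 0.0146 -0.0346 -0.0036 0.17 1;0.0145 -0.0347 -0.0036 0.17 1
```

Square to within 0.55°. Advance slowly to the show place.

Call:
apply_moves:
  commands: "0.004 -0.008 -0.001 0 0.2;0.005 -0.012 -0.001 0 0.2;0.005 -0.012 -0.001 0.2 0.2;0.005 -0.012 -0.001 0 0.2;0.004 -0.010 -0.001 0 0.2;0.003 -0.006 0 0 0.2;0 0 0 0 0.2;0 0 0 0 0.2"

```text
time_s: 23.8
eef_pos: [0.5183, 0.1771, 0.2087]
ee_rot: [0.824, -0.567, 0.001, -0.006]
wrist_force: [0.1, 0.6, -0.8]
grip_width: 0.0431
```

```bash
python3 go.py w23 0
```

```text
face pts 13075 n [0.848 0.32  0.422] yaw 20.68 pitch 24.96 mean tool [-0.     -0.0193 -0.0025]
ext y [-0.0252  0.0253] z [-0.0531  0.0343]
buttons [0.5461 0.1878 0.1886] display [0.5342 0.1836 0.2158] B->D in face y,z 0.0003 0.0299
px 316.82405345211583 230.56792873051225 315.74604569420035 280.5978324545987 449 3414
top 0.0351 bot -0.0544 len 0.0895 foot y [-0.0383  0.0393] case y [-0.0205  0.0211]
yc 0.0004 zc from bot -0.0074 from top -0.0079 C [0.5392 0.1855 0.2045] C tool [-0.0004 -0.0224  0.0045]
C in lens frame -0.1292 0.0002 -0.0028 ang err 0.08
TCP [0.525  0.1794 0.2151] yaw -69.19
pos [0.5182 0.177  0.2087] yaw -69.12 tilt 0.68 z axis [ 0.0086  0.0082 -0.9999] F [ 0.2 -0.2 -0.7] w 0.043132127367175206 q [ 0.24  0.25 -0.75  1.68  0.17  1.27 -1.75] t 23.85
1 0.0002 -0.0072 -0.0064 0.07 1
```

Call:
apply_moves:
  commands: "0 -0.004 -0.003 0 0.2;0 -0.003 -0.002 0 0.2;0 0 0 0 0.2;0 0 0 0 0.2"

```text
time_s: 24.25
eef_pos: [0.5246, 0.18, 0.2148]
ee_rot: [0.824, -0.567, 0.002, -0.006]
wrist_force: [1.1, 0.4, -1.3]
grip_width: 0.0429
```

```bash
python3 go.py w24 0;python3 -c "
from plan import *
s=monitor.state();print(np.abs(s['joint_velocities']).max())"
```

```text
face pts 13075 n [0.848 0.32  0.423] yaw 20.67 pitch 25.01 mean tool [ 0.     -0.0193 -0.0025]
ext y [-0.0251  0.0253] z [-0.0531  0.0342]
buttons [0.5525 0.1906 0.1949] display [0.5405 0.1866 0.222 ] B->D in face y,z 0.0004 0.03
px 317.00223713646534 230.579418344519 315.57589670014346 280.6912482065997 447 3485
top 0.0352 bot -0.0543 len 0.0895 foot y [-0.0383  0.0393] case y [-0.0205  0.0212]
yc 0.0004 zc from bot -0.0073 from top -0.0078 C [0.5454 0.1883 0.2107] C tool [-0.0003 -0.0224  0.0044]
C in lens frame -0.1203 0.0007 -0.0 ang err 0.06
TCP [0.525  0.1794 0.215 ] yaw -69.13
pos [0.5246 0.18   0.2149] yaw -69.07 tilt 0.71 z axis [ 0.0097  0.0077 -0.9999] F [-0.1  0.8 -1.4] w 0.04306407264507761 q [ 0.23  0.26 -0.75  1.65  0.18  1.29 -1.75] t 24.3
1 0.0007 -0.0002 -0.0001 0.06 1
0.0033169537311658
```

```bash
python3 -c "
from h import *
im,_,_=shot('scene','s24');st()"
```

```text
{'time_s': 24.35, 'joints': [0.2332, 0.2582, -0.7481, 1.6523, 0.1795, 1.2902, -1.7517], 'eef_pos': [0.5246, 0.1799, 0.2148], 'ee_rot': [0.8238, -0.5669, 0.0018, -0.0059], 'wrist_force': [-0.0479, 0.805, -0.9186], 'grip_width': 0.0431}
```

View pics/s24.png

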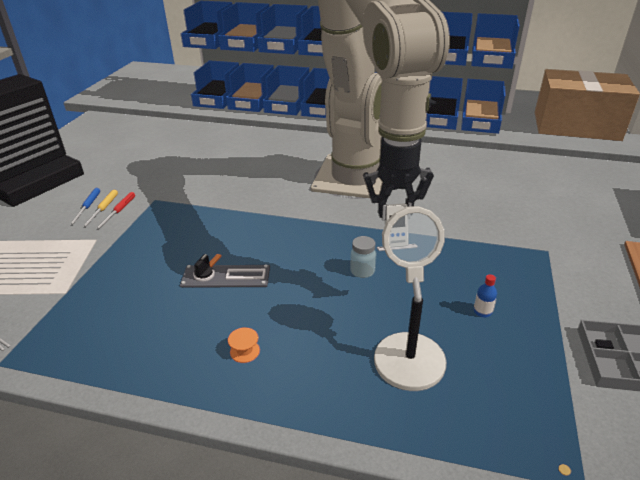

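View pics/w24.png

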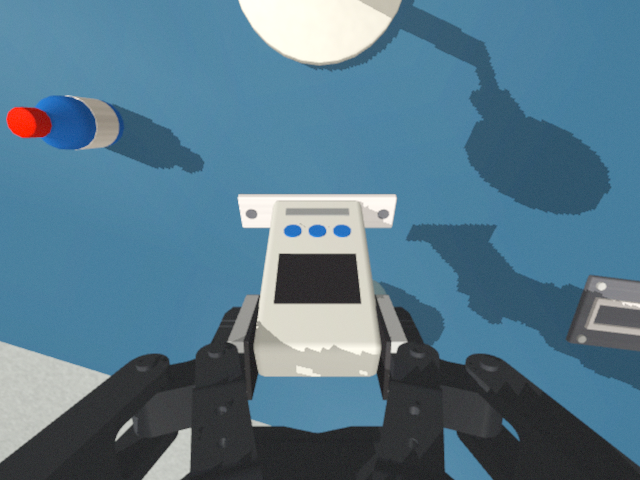

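The module is held in front of the lens, visible through the ring at (400,232), with the display facing forward and the right way up. The magnifier, jar (363,258), bottle and reel stand where they were, and the catch is clear. Handing in.

```bash
python3 -c "
from h import *
print(order.finish_job());st()"
```

```text
the job is handed in; nothing more can be done
None
the job is handed in; nothing more can be done
```

I turned the knob anticlockwise to its stop, so the catch swung clear. Then I lifted the module out of its nest and handed the job in at about 24.4 s, holding it still in front of the lens.

**Last checks (wrist camera):**
- The front centre was at (-120.3, 0.7, 0.0) mm in the lens frame, against a target of (-120, 0, 0).
- The front faced the lens to within 0.1° (pitch 25.0°, yaw 20.7°). It was right way up, with about 0.2° of roll judged from the tool's pose.
- The arm was practically still (highest joint speed 0.003 rad/s).
- In the last scene view the magnifier, jar, bottle and reel stood where they began. Those views showed no sign of contact with any of them.

**What did not go straight:**
- **Tilting the module:** the tool can only turn about its own axis, so I tipped the module back in the pads against the nest's back strip. The grip therefore holds it about 25° off the finger direction.
- **Touching the bench:** the tool leaned up to 3.4° during transit, which left the pitch about 3–4° short. I corrected that by briefly pressing the module's foot on bare bench; the highest force reading was about 12 N.
- **Magnifier position:** the scene and wrist cameras agreed on the lens to about 1 mm and 0.2°. The stand's position was off by several mm between views, because the ring or the module partly hid its disc, so I did not use it.

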